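Preset the feed valve of a noodle-boiler manifold with the thermometer in its pocket

TASK

Get the feed manifold ready for filling: take the probe thermometer out of its grey stand, put its rod down into the hole in the brass block of the manifold as far as it goes, and let go of it. Then, by the black handle on the blue wheel, close the valve fully to its stop (clockwise from above) and back it off exactly two whole turns. Finish while still holding the handle between the fingers at that setting, with the thermometer still fully home and the timer, the spoon and the tape roll left where they are.

Things in the scene. Friction and masses are not known exactly. Their poses are not given: they have to be found in the camera images.
- probe_grip (a point): Probe thermometer, standing upright in the grey stand at the start: flat pale handle 75 mm tall, 22 x 13 mm across, with a thin steel rod (3.6 mm thick, 99 mm long) straight down from the middle of its underside. 50 g. The point is the centre of the handle, on the rod's line. Axes: x points along the rod to its tip (down), y along the 22 mm width, z along the 13 mm thickness.
- probe_tip (a point): The tip of the thermometer's rod, 136.5 mm from the handle's centre along the rod. Axes as for probe_grip.
- probe_stand: Fixed grey plastic block 40 x 40 mm, 70 mm tall, in which the thermometer stands; origin at the centre of its underside, z up. Its hole is 5 mm wide, 60 mm deep from the top; the rod must be lifted 62 mm to leave it.
- pocket_mouth (a point): Centre of the mouth of the thermometer pocket: an upright hole 8 mm wide in the flat top of the upright brass block (34 x 34 mm, top 90 mm above the work surface), with a 4 mm chamfer round the mouth. z up. The manifold is fixed: a steel foot plate 75 x 225 mm with copper pipe; the blue wheel is 170 mm from the pocket, on the other end.
- pocket_bottom (a point): Centre of the closed bottom of that pocket, 80 mm below the mouth and 10 mm above the work surface. With the rod's tip on it the thermometer's handle stays 19 mm clear above the block (handle centre about 147 mm above the work surface).
- wheel_axis (a point): Point on the upright axis of the blue valve wheel, at the height of the middle of the black handle (150 mm above the work surface). The wheel's rim is 50 mm in radius and lies 112 to 124 mm above the work surface; its hub ends 131 mm above.
- crank_center (a point): Centre of the black crank handle: an upright cylinder 20 mm thick and 47 mm tall (126 to 173 mm above the work surface) that stands on the rim 50 mm from wheel_axis. It spins freely on its own pin, so it can be carried round the axis with a fixed grip direction. Turning the wheel takes about 2.5 N at the handle.
- valve_wheel (a joint): Angle of the blue wheel in rad, 0 at the fully closed stop, growing as the valve opens (counter-clockwise seen from above), 6.283 for each whole turn; it starts between a quarter and four fifths of a turn open and stays where it is left. The handle moves round wheel_axis by the same angle.
- timer: Kitchen timer with red dial, 68 mm across, 36 mm tall, loose bystander; origin at the centre of its underside.
- spoon: Measuring spoon, 132 x 41 x 16 mm, loose bystander lying near the front edge; origin at the centre of its underside.
- tape_roll: Roll of brown tape, 100 mm across, 25 mm tall, loose bystander lying flat at the right of the canister; origin at the centre of its underside.

How it is judged:
By the outcome, as a careful person would: the job done as asked, in the order asked, and still so for the second after the job is handed in, while the arm keeps its last pose, push and grip.
It also fails if it takes over 72 s, if anything falls off the work surface, if the arm or the gripper's body presses on something with over 40 N, if the wrist force passes 120 N, or if a joint passes its speed limit or range.

ROBOT

A 6-joint arm with a two-finger parallel gripper is mounted at the origin on a cart in front of the work surface, level with it; the furniture and walls round the work are solid. World frame = base frame: x ahead of the robot, y to its left, z up, the work surface at z = 0. Lengths are in m, angles in rad, forces in N, time in s.
With the tool pointing down it reaches from about 0.225 to 0.875 m from the base axis. Payload 3.4 kg.
Tool frame: the origin (TCP) lies on the centre line of the jaws, within the pads' length; the fingertips stand 19 mm ahead of it and the grasp point (between the pads) is the TCP; z points along the fingers, y is the direction in which the jaws open and shut (so a half turn about z gives the same grasp; the last joint's range is limited). The gripper opens to 85 mm and grips with 20 to 120 N. Pads are 22 mm wide; open, the fingers measure 114 mm over their backs; the gripper's body (76 mm by 85 mm) begins 54 mm behind the grasp point. The pads swing forward as they close: fully open they stand 13 mm farther back than shut.
Start: joints at [-0.801, 0.276, 1.505, -0, 1.361, -0.121], TCP at [0.447, -0.362, 0.224] pointing down, gripper open.
Joint ranges: [-2.89, 2.89], [-0.75, 2.08], [0.22, 2.7], [-1.18, 4.32], [0.11, 2.71], [-2.7, 2.7]. Speed limits (rad/s): [2.57, 2.57, 3.14, 3.14, 3.14, 3.14].

INTERFACE

Orientations are given as a unit quaternion [x, y, z, w].
In Python, from rig import arm, read_camera, camera_params gives the robot as it stands. The module is installed in compiled form; this text tells all that it offers.
- The arm moves only by the tool move_arm, never from a script. Its argument "commands" is one flat list of numbers, 7 for each row, row after row: the opening in per cent of the stroke, from 0 (shut) to 100 (fully open), then the shift along the tool's x, y, z in cm, then the turn, a rotation vector about the tool's x, y, z in degrees. In form: [gripper, dx, dy, dz, rx, ry, rz, gripper, dx, dy, dz, rx, ry, rz, ...]. A call has 1 to 20 rows; each row is the pose to reach, as a shift and turn from the pose commanded when the call began, along the tool's axes at that moment; what a row does not reach only later rows make up. A row lasts 1/12 s, in which the tool goes at most 41.7 mm and 7.16 degrees, less where a joint would pass 70% of its speed; a pose out of reach is approached as far as the arm can. A call with a gripper value outside its range is refused whole. The fingers move at their own pace and stop on an object; "newtons" is the grip in N (left out, the last holds). Time passes only in rows, so rows that repeat a pose let the fingers close. It gives the time, the measured TCP pose, the force and the opening at its end, in the units of the state.
- arm.get_state(): the state, without advancing time (a new reading comes with each control period).
- read_camera(name): name is "side" or "top" or "wrist"; returns (picture, depth): 480x640x3 uint8, blue, green, red; 480x640 float32, m along the optical axis (not along the pixel's ray), 0 where there is no reading.
- camera_params(name): a dict with "camera_matrix" (3x3 intrinsics, pixels), "T" (4x4, takes a point from camera to world coordinates). Camera axes: x right, y down, z forward; pixel columns grow to the right and rows downward; lengths in m; the calibration is good to about 2 mm. A picture is of the moment at which its call begins: read the wrist's pose just before it. camera_params takes no time and is no camera call; for the wrist camera it gives the pose at the moment of the call.
- arm.job_done(): hands the job in, once; it reports no verdict.
The state is a dict: "t": time; "q": joint angles; "dq": joint speeds; "joint_torque": joint torques, N m; "position": TCP position; "eef_rot": TCP orientation; "contact_force": force on the tool from outside, world axes, zero at the start; "ft_torque": the same for the moment, N m; "opening": finger opening in m.
Only numpy, scipy, OpenCV 4.12 (cv2) and the standard library are available. Lean on these libraries where they do the work, as an engineer would, in place of code of your own. Each camera call takes 0.05 s, during which the arm holds its last target.

## Working session

There is one attempt and no reset: what is moved stays moved. The work goes in short steps, Python scripts to look and compute and a tool call to move; the robot and the scene stay as the last step left them, time stands still between calls to the robot, and variables do not carry over. Pictures are saved under pics/ and viewed, and the job is handed in when it is done.

Besides the shell and the picture viewer there is one more tool, called after "Emit:" as a command line: name --argument value ..., lists and objects as JSON in quotes. move_arm: Moves the arm, as the interface text tells. Its arguments: {"type":"object","properties":{"commands":{"type":"array"},"newtons":{"type":"number"}},"required":["commands"]}

```bash
mkdir -p pics; python3 - <<'E'
from rig import arm, read_camera, camera_params
import cv2, numpy as np
s=arm.get_state(); print(s)
for n in ["top","side","wrist"]:
    p=camera_params(n); im,d=read_camera(n)
    cv2.imwrite(f"pics/{n}0.png",im); np.savez(f"{n}0.npz",im=im,d=d,K=p["camera_matrix"],T=p["T"])
    print(n,np.round(p["camera_matrix"],1).tolist(),np.round(p["T"],3).tolist())
E
```

```text
{'t': 0.0, 'q': array([-8.01027391e-01,  2.76574654e-01,  1.50612824e+00,  1.61841886e-06,
        1.36069512e+00, -1.20998302e-01]), 'dq': array([ 0.00134367, -0.00053169, -0.00089195,  0.00056488,  0.00043495,
       -0.00036416]), 'joint_torque': array([ 1.46364880e-03, -4.16771543e+01, -2.45803124e+01,  3.32901902e-05,
        1.08768867e-02,  5.05690849e-06]), 'position': array([ 0.44671275, -0.36118129,  0.22275327]), 'eef_rot': array([ 9.02445173e-01,  4.30803778e-01, -2.86957944e-04, -8.55855025e-04]), 'contact_force': array([-1.18421117, -0.64767116, -0.0433202 ]), 'ft_torque': array([0.02624527, 0.00720171, 0.04006895]), 'opening': 0.08555346637133392}
top [[437.3, 0.0, 317.6], [0.0, 437.3, 236.4], [0.0, 0.0, 1.0]] [[-0.015, -0.992, 0.126, 0.392], [-1.0, 0.017, 0.019, -0.113], [-0.021, -0.126, -0.992, 1.024], [0.0, 0.0, 0.0, 1.0]]
side [[525.6, 0.0, 319.6], [0.0, 525.6, 238.7], [0.0, 0.0, 1.0]] [[-0.986, -0.087, 0.145, 0.352], [-0.169, 0.524, -0.835, 0.748], [-0.004, -0.847, -0.531, 0.665], [0.0, 0.0, 0.0, 1.0]]
wrist [[331.4, 0.0, 319.0], [0.0, 331.4, 237.7], [0.0, 0.0, 1.0]] [[0.778, -0.6, -0.187, 0.495], [-0.628, -0.744, -0.229, -0.304], [-0.002, 0.296, -0.955, 0.372], [0.0, 0.0, 0.0, 1.0]]
```

View pics/top0.png

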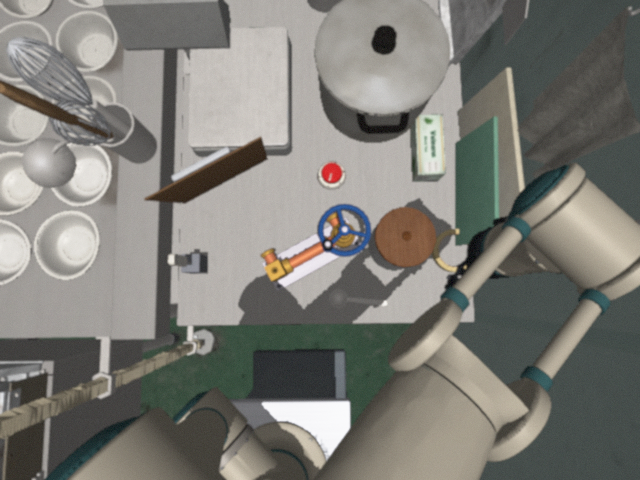

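View pics/side0.png

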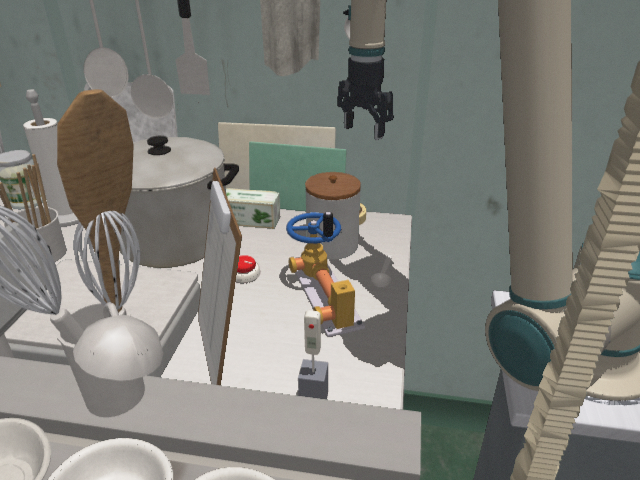

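View pics/wrist0.png

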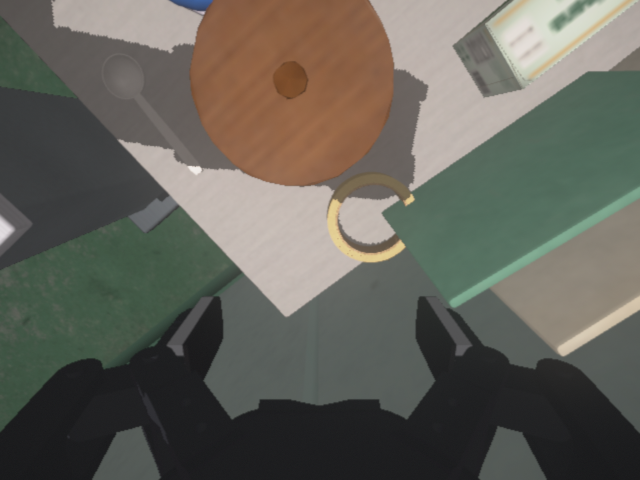

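```bash
python3 - <<'E'
import cv2,numpy as np
a=np.load("top0.npz")["im"][190:310,150:400]; b=np.load("side0.npz")["im"][190:410,240:420]
cv2.imwrite("pics/c1.png",cv2.resize(a,None,fx=3.2,fy=3.2,interpolation=cv2.INTER_CUBIC))
cv2.imwrite("pics/c2.png",cv2.resize(b,None,fx=2.7,fy=2.7,interpolation=cv2.INTER_CUBIC))
E
```

```text
(no output)
```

View pics/c1.png

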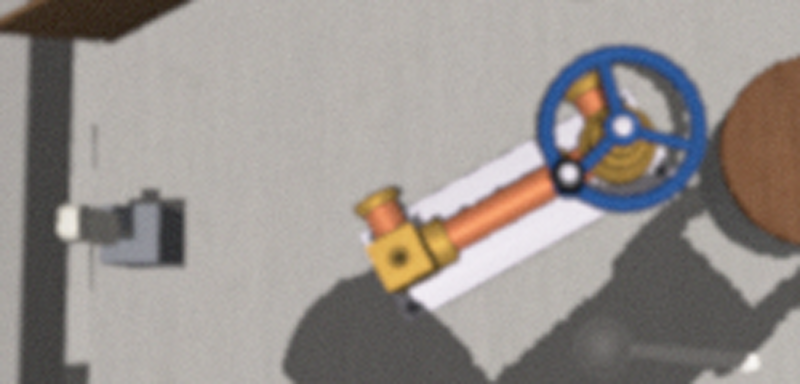

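View pics/c2.png

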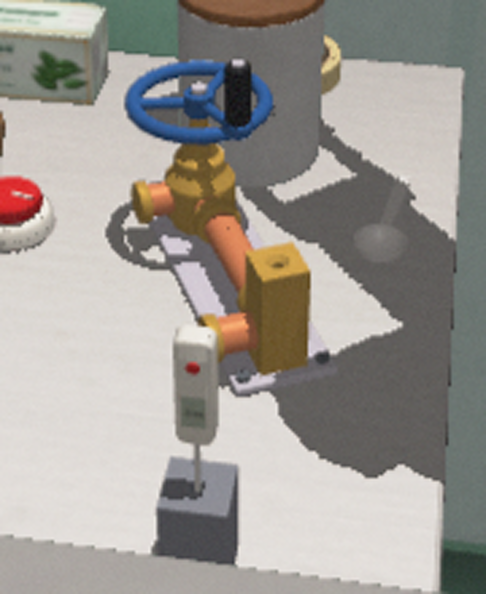

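```bash
cat > h.py <<'E'
import numpy as np,cv2
def ray(f,u,v,z):
    a=np.load(f) if isinstance(f,str) else f
    d=a["T"][:3,:3]@np.linalg.inv(a["K"])@[u,v,1]; o=a["T"][:3,3]
    return o+d*(z-o[2])/d[2]
def proj(f,P):
    a=np.load(f) if isinstance(f,str) else f
    p=np.linalg.inv(a["T"])@np.append(P,1); p=a["K"]@p[:3]; return p[:2]/p[2]
E
python3 - <<'E'
from h import *
t=lambda x,y,z:ray("top0.npz",150+x/3.2,190+y/3.2,z)
s=lambda x,y,z:ray("side0.npz",240+x/2.7,190+y/2.7,z)
np.set_printoptions(precision=4,suppress=True)
print("handle top",t(67,222,.184),s(197,329,.184))
print("rod at stand",s(198,490,.07))
print("stand corners top",[t(*c,.07) for c in [(128,203),(158,200),(160,265)]],[s(*c,.07) for c in [(171,457),(239,464),(236,506),(158,498)]])
print("pocket",t(399,257,.09),s(281,264,.09))
print("block corners",[t(*c,.09) for c in [(366,245),(413,222),(437,268),(391,292)]])
print("hub",t(623,126,.131),s(199,88,.131))
print("crank",t(569,174,.173),s(238,62,.173), s(237,122,.126))
E
```

```text
handle top [0.459 0.188 0.184] [0.4604 0.1855 0.184 ]
rod at stand [0.4604 0.1892 0.07  ]
stand corners top [array([0.4805, 0.187 , 0.07  ]), array([0.4822, 0.1662, 0.07  ]), array([0.4376, 0.164 , 0.07  ])] [array([0.4804, 0.1666, 0.07  ]), array([0.4408, 0.1656, 0.07  ]), array([0.4374, 0.1974, 0.07  ]), array([0.4814, 0.1988, 0.07  ])]
pocket [ 0.4394 -0.0022  0.09  ] [0.4385 0.001  0.09  ]
block corners [array([0.4478, 0.0199, 0.09  ]), array([ 0.4627, -0.0117,  0.09  ]), array([ 0.4317, -0.0276,  0.09  ]), array([0.4163, 0.0032, 0.09  ])]
hub [ 0.5192 -0.1518  0.131 ] [ 0.5205 -0.1487  0.131 ]
crank [ 0.4842 -0.1164  0.173 ] [ 0.4866 -0.1184  0.173 ] [ 0.4863 -0.1137  0.126 ]
```

```bash
python3 - <<'E'
from h import *
a=np.load("top0.npz"); d=a["d"]
np.set_printoptions(precision=3,suppress=True)
def P(u,v):
    z=d[v,u]; return (a["T"]@np.append(np.linalg.inv(a["K"])@[u,v,1]*z,1))[:3]
for n,uv in dict(lidc=(407,236),lidL=(378,236),lidB=(407,265),shelf=(140,250),shelf2=(165,260),shelf3=(176,300),table=(220,290),handle=(171,259),stand=(196,260),board=(155,197),board2=(262,145),block=(270,268),crank=(328,244),canhandle=(445,265),ladle=(113,125),timer=(331,173)).items(): print(n,uv,P(*uv))
b=np.load("side0.npz")
# handle face normals from depth
def PS(u,v):
    z=b["d"][v,u]; return (b["T"]@np.append(np.linalg.inv(b["K"])@[u,v,1]*z,1))[:3]
for uv in [(308,330),(312,330),(317,330),(308,345),(317,345),(100,340),(210,380),(225,400)]: print(uv,PS(*uv))
E
```

```text
lidc (407, 236) [ 0.497 -0.27   0.179]
lidL (378, 236) [ 0.5   -0.216  0.162]
lidB (407, 265) [ 0.442 -0.271  0.16 ]
shelf (140, 250) [0.488 0.29  0.089]
shelf2 (165, 260) [0.469 0.254 0.038]
shelf3 (176, 300) [ 0.37   0.452 -0.619]
table (220, 290) [ 0.4    0.137 -0.001]
handle (171, 259) [0.46  0.189 0.182]
stand (196, 260) [0.466 0.174 0.07 ]
board (155, 197) [0.56  0.184 0.283]
board2 (262, 145) [0.668 0.004 0.231]
block (270, 268) [0.444 0.008 0.091]
crank (328, 244) [ 0.485 -0.117  0.175]
canhandle (445, 265) [ 0.449 -0.382  0.025]
ladle (113, 125) [0.728 0.306 0.198]
timer (331, 173) [ 0.666 -0.127  0.033]
(308, 330) [0.466 0.195 0.157]
(312, 330) [0.46  0.195 0.159]
(317, 330) [0.453 0.195 0.159]
(308, 345) [0.466 0.196 0.13 ]
(317, 345) [0.453 0.195 0.131]
(100, 340) [0.634 0.402 0.303]
(210, 380) [0.637 0.176 0.006]
(225, 400) [0.568 0.279 0.088]
```

```bash
python3 - <<'E'
from h import *
np.set_printoptions(precision=4,suppress=True)
a=np.load("top0.npz"); im=a["im"].astype(int)
B,G,R=im[...,0],im[...,1],im[...,2]
m=((R>75)&(R>1.5*B)&(R<190)).astype(np.uint8)
m[:, :365]=0; m[:,445:]=0; m[:195]=0;m[280:]=0
n,l,st,c=cv2.connectedComponentsWithStats(m); i=1+np.argmax(st[1:,4]); print(st[i],c[i])
cs,_=cv2.findContours((l==i).astype(np.uint8),cv2.RETR_EXTERNAL,cv2.CHAIN_APPROX_NONE)
e=cv2.fitEllipse(cv2.convexHull(cs[0])); print(e)
# depth points world
K=a["K"];T=a["T"]
v,u=np.nonzero(l==i); z=a["d"][v,u]; ok=z>0
P=(T[:3,:3]@(np.linalg.inv(K)@np.vstack([u,v,np.ones_like(u)])*z))+T[:3,3:4]
P=P[:,ok]; print("z pct",np.percentile(P[2],[1,5,25,50,75,95,99]))
for zz in (.155,.16):
  pts=np.array([ray(a,*p[0],zz) for p in cs[0]])[:,:2].astype(np.float32)
  print(zz,cv2.minEnclosingCircle(pts), np.mean(pts,0), cv2.fitEllipse(pts))
# wheel rim blue
m=((B>90)&(B>1.6*R)&(B>1.3*G)).astype(np.uint8); m[:,:300]=0;m[:,400:]=0
v,u=np.nonzero(m); cs,_=cv2.findContours(m,cv2.RETR_EXTERNAL,cv2.CHAIN_APPROX_NONE); cc=max(cs,key=cv2.contourArea)
pts=np.array([ray(a,*p[0],.118) for p in cc])[:,:2].astype(np.float32)
print("wheel",cv2.fitEllipse(cv2.convexHull(pts)))
# tape roll / lid from wrist
w=np.load("wrist0.npz"); 
E
```

```text
[ 375  207   69   60 2917] [405.9349 237.1985]
((410.0193176269531, 239.21180725097656), (59.4948844909668, 73.65210723876953), 115.37748718261719)
z pct [0.0227 0.1587 0.1608 0.1621 0.1633 0.1654 0.1772]
0.155 ((0.4880533218383789, -0.2803407609462738), 0.07363058626651764) [ 0.4921 -0.2856] ((0.4967910647392273, -0.27434468269348145), (0.11601684242486954, 0.13182829320430756), 149.26058959960938)
0.16 ((0.4875001609325409, -0.2793785035610199), 0.07320744544267654) [ 0.4915 -0.2846] ((0.49618762731552124, -0.27341699600219727), (0.1153491958975792, 0.13106964528560638), 149.26060485839844)
wheel ((0.5204524993896484, -0.15155021846294403), (0.1065250039100647, 0.10900837928056717), 161.64239501953125)
```

```bash
python3 - <<'E'
from h import *
np.set_printoptions(precision=4,suppress=True)
for f in ("wrist0.npz","top0.npz"):
    a=np.load(f);K=a["K"];T=a["T"];d=a["d"];im=a["im"]
    v,u=np.mgrid[0:480,0:640]; v=v.ravel();u=u.ravel();z=d.ravel()
    P=(T[:3,:3]@(np.linalg.inv(K)@np.vstack([u,v,np.ones_like(u)])*z)).T+T[:3,3]
    s=(P[:,2]>.152)&(P[:,2]<.172)&(np.hypot(P[:,0]-.497,P[:,1]+.27)<.075)&(z>0)
    Q=P[s]; print(f,s.sum(),"z",np.percentile(Q[:,2],[2,50,98]))
    h=cv2.convexHull(Q[:,:2].astype(np.float32)); print(cv2.minEnclosingCircle(h)); print(Q.min(0),Q.max(0))
    if len(h)>5: print(cv2.fitEllipse(h))
# high points on lid
    s=(P[:,2]>.15)&(P[:,2]<.2)&(np.hypot(P[:,0]-.497,P[:,1]+.27)<.02)&(z>0); print("knob",P[s][:,2].max())
a=np.load("side0.npz");im=a["im"][160:300,280:380]
cv2.imwrite("pics/c3.png",cv2.resize(im,None,fx=4,fy=4,interpolation=cv2.INTER_CUBIC))
E
```

```text
wrist0.npz 30872 z [0.1584 0.1608 0.1628]
((0.5007926821708679, -0.2707061171531677), 0.06091395020484924)
[ 0.4411 -0.3305  0.1564] [ 0.561  -0.2112  0.172 ]
((0.5001724362373352, -0.2715659737586975), (0.11870138347148895, 0.12050684541463852), 56.73708724975586)
knob 0.1798238225202944
top0.npz 2817 z [0.1581 0.1621 0.1657]
((0.4989069402217865, -0.2697010636329651), 0.06049468740820885)
[ 0.4387 -0.3293  0.1527] [ 0.5587 -0.21    0.1677]
((0.49885258078575134, -0.26967525482177734), (0.11968188732862473, 0.12033367902040482), 93.15269470214844)
knob 0.1813173620838303
```

View pics/c3.png

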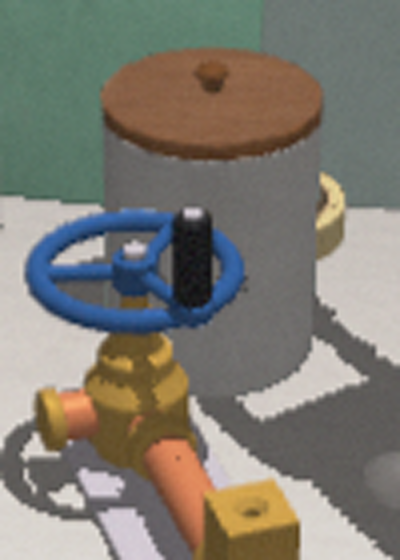

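```bash
cat >> h.py <<'E'
def rel(p0,psi0,p1,psi1):
    b=np.radians(psi0); y=np.array([np.cos(b),np.sin(b),0]); x=np.array([-y[1],y[0],0]); d=np.subtract(p1,p0)
    return np.round([100*d@x,100*d@y,-100*d[2],0,0,-(psi1-psi0)],2)
E
python3 - <<'E'
from h import *
p0=(.447,-.362,.224)
for p,s in (((.447,-.362,.264),-38.96),((.460,.1885,.264),-90)): print(rel(p0,-38.96,p,s))
E
```

```text
[ 0.  0. -4.  0.  0. -0.]
[ 43.62 -33.6   -4.     0.     0.    51.04]
```

Emit:
move_arm --commands '[100,0,0,-2,0,0,0,100,1,-0.8,-4,0,0,1,100,3,-2.3,-4,0,0,3.5,100,6,-4.6,-4,0,0,7,100,9,-6.9,-4,0,0,10.5,100,12,-9.2,-4,0,0,14,100,15,-11.6,-4,0,0,17.5,100,18,-13.9,-4,0,0,21,100,21,-16.2,-4,0,0,24.6,100,24,-18.5,-4,0,0,28,100,27,-20.8,-4,0,0,31.6,100,30,-23.1,-4,0,0,35,100,33,-25.4,-4,0,0,38.6,100,36,-27.7,-4,0,0,42,100,39,-30,-4,0,0,45.6,100,41.5,-32,-4,0,0,48.5,100,43,-33.1,-4,0,0,50.3,100,43.62,-33.6,-4,0,0,51.04,100,43.62,-33.6,-4,0,0,51.04]' --newtons 40

```text
t: 1.73
position: [0.4597, 0.1909, 0.2632]
eef_rot: [1.0, 0.001, -0.0, -0.0]
contact_force: [-0.3, -0.4, -0.5]
opening: 0.0855
```

```bash
cat >> h.py <<'E'
def snap(n,tag):
    from rig import arm, read_camera, camera_params
    p=camera_params(n); im,d=read_camera(n)
    cv2.imwrite(f"pics/{n}{tag}.png",im); np.savez(f"{n}{tag}.npz",im=im,d=d,K=p["camera_matrix"],T=p["T"])
    return im,d
E
python3 - <<'E'
from h import *
from rig import arm
s=arm.get_state(); print(s["t"],s["position"],s["eef_rot"],s["q"],s["contact_force"])
snap("wrist",1)
E
```

```text
1.7333 [0.45974565 0.19087387 0.26315228] [ 9.99998769e-01  1.49544439e-03 -3.81942839e-04 -2.81618178e-04] [2.53091315e-01 1.37866586e-01 1.58912877e+00 7.44669359e-04
 1.41519696e+00 1.82078113e+00] [-0.31888367 -0.37937381 -0.48553211]
```

View pics/wrist1.png

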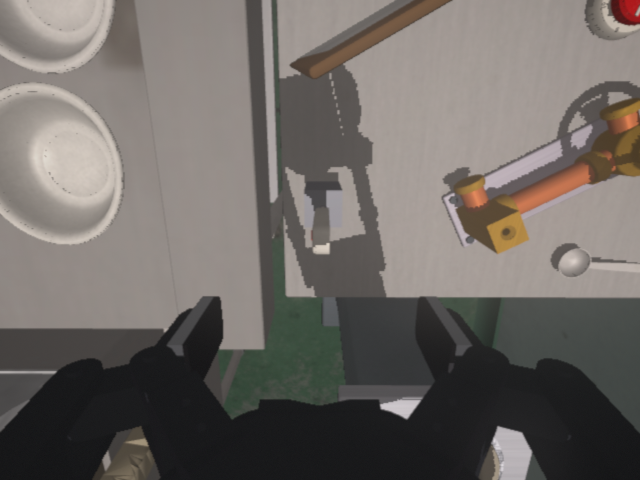

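```bash
python3 - <<'E'
from h import *
from rig import arm
s=arm.get_state(); print(s["position"])
a=np.load("wrist1.npz"); im=a["im"]
print(ray(a,321,249,.184),ray(a,508,234,.09))
c=np.hstack([cv2.resize(im[170:270,280:380],None,fx=4,fy=4,interpolation=cv2.INTER_CUBIC),cv2.resize(im[185:285,460:560],None,fx=4,fy=4,interpolation=cv2.INTER_CUBIC)])
cv2.imwrite("pics/c4.png",c)
E
```

```text
[0.45978448 0.18951593 0.26319596]
[0.45675882 0.18817599 0.184     ] [ 0.44080638 -0.00182112  0.09      ]
```

View pics/c4.png

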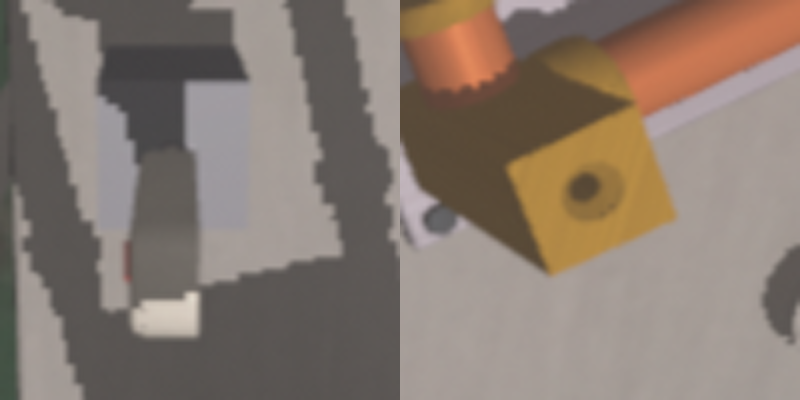

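Emit:
move_arm --commands '[100,0,0,2,0,0,0,100,0,0,4.5,0,0,0,100,0,0,7,0,0,0,100,0,0,9.5,0,0,0,100,0,0,11,0,0,0,100,0,0,11.4,0,0,0,100,0,0,11.4,0,0,0,100,0,0,11.4,0,0,0]'

```text
t: 2.45
position: [0.4608, 0.1883, 0.1503]
eef_rot: [1.0, -0.0, 0.001, 0.0]
contact_force: [0.2, 0.4, 0.8]
opening: 0.0851
```

```bash
python3 - <<'E'
from h import *
im,d=snap("side",2); im2,d=snap("top",2)
cv2.imwrite("pics/c5.png",np.hstack([cv2.resize(im[200:410,220:380],(400,525)),cv2.resize(im2[200:310,130:220],(400,489)) [:489] if 0 else cv2.resize(im2[200:310,130:220],(400,525))]))
E
```

```text
(no output)
```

View pics/c5.png

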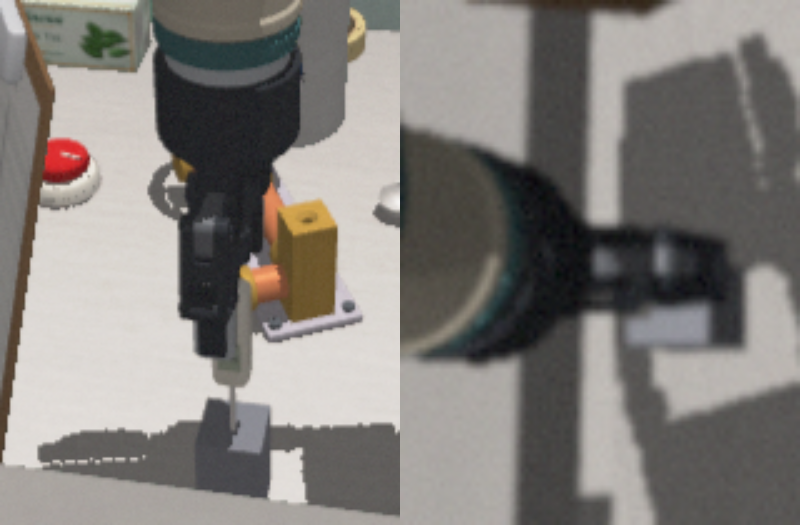

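Emit:
move_arm --commands '[0,0,0,0,0,0,0,0,0,0,0,0,0,0,0,0,0,0,0,0,0,0,0,0,0,0,0,0,0,0,0,0,0,0,0,0,0,0,0,0,0,0,0,0,0,0,0,0,0,0,0,0,0,0,0,0]' --newtons 40

```text
t: 3.22
position: [0.4602, 0.1887, 0.1497]
eef_rot: [1.0, 0.0, 0.0, 0.0]
contact_force: [0.6, -1.2, 1.7]
opening: 0.0125
```

```bash
python3 - <<'E'
from h import *
im,d=snap("side",3)
cv2.imwrite("pics/c6.png",cv2.resize(im[200:410,220:380],(400,525)))
E
```

```text
(no output)
```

View pics/c6.png

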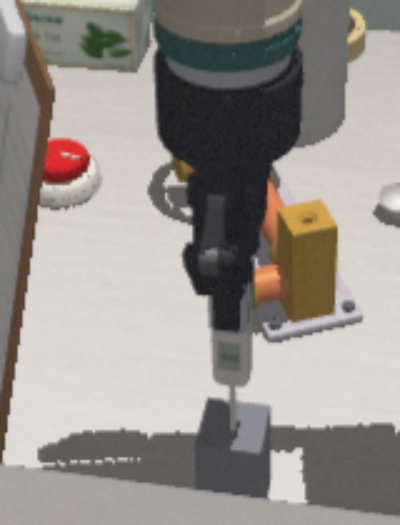

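Emit:
move_arm --commands '[0,0,0,-1,0,0,0,0,0,0,-2.5,0,0,0,0,0,0,-5,0,0,0,0,0,0,-7.5,0,0,0,0,0,0,-10,0,0,0,0,0,0,-11,0,0,0,0,-0.2,1.5,-11,0,0,0,0,-0.5,4,-11,0,0,0,0,-0.8,7,-11,0,0,0,0,-1.1,10,-11,0,0,0,0,-1.4,13,-11,0,0,0,0,-1.7,16,-11,0,0,0,0,-1.9,18,-11,0,0,0,0,-2,19,-11,0,0,0,0,-2,19,-11,0,0,0,0,-2,19,-11,0,0,0,0,-2,19,-11,0,0,0]'

```text
t: 4.68
position: [0.4402, -0.0, 0.2595]
eef_rot: [1.0, 0.0, -0.0, -0.001]
contact_force: [-0.5, 0.1, -0.1]
opening: 0.0122
```

```bash
python3 - <<'E'
from h import *
from rig import arm
im,d=snap("side",4); im2,d=snap("wrist",4); im3,_=snap("top",4); print(arm.get_state()["position"])
cv2.imwrite("pics/c7.png",np.hstack([cv2.resize(im[220:350,290:390],(400,520),interpolation=cv2.INTER_CUBIC),cv2.resize(im3[200:330,240:340],(400,520))]))
E
```

```text
[ 4.40221517e-01 -3.60303288e-05  2.59549320e-01]
```

View pics/c7.png

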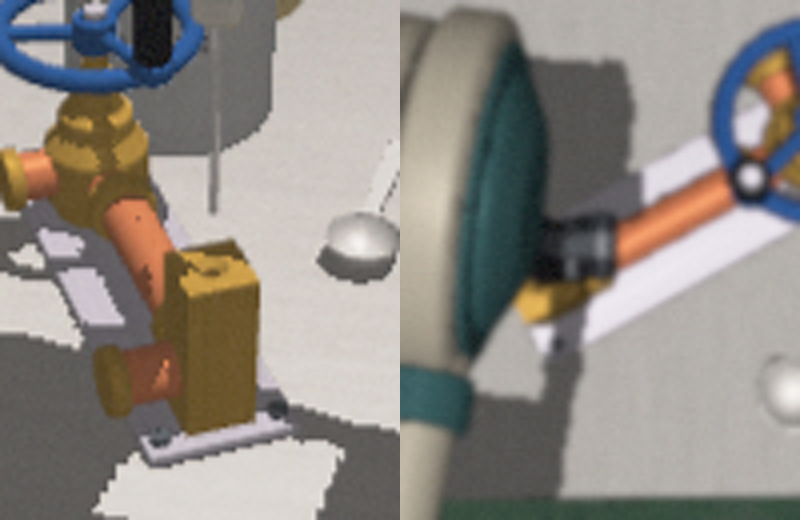

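View pics/wrist4.png

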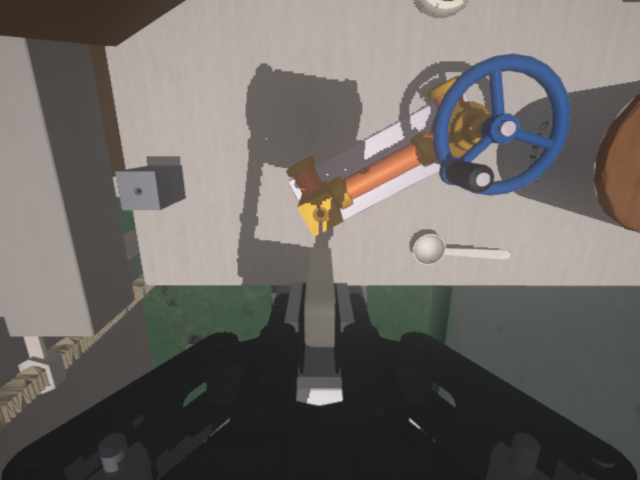

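```bash
python3 - <<'E'
from h import *
np.set_printoptions(precision=4,suppress=True)
print("tip",[ray("side4.npz",343.25,273,z) for z in(.117,.1195,.123)]); print("hole side",ray("side4.npz",342.75,287.5,.09))
print("rod top",ray("side4.npz",290+216/4,220+26/4,.2185))
print("hole wrist",ray("wrist4.npz",321,213.5,.09), "stand hole",ray("wrist4.npz",138.5,190,.07),"hub",ray("wrist4.npz",508,128,.131),"crank",ray("wrist4.npz",481,180,.173))
im=np.load("wrist4.npz")["im"]
cv2.imwrite("pics/c8.png",np.hstack([cv2.resize(im[180:260,280:380],(400,320),interpolation=cv2.INTER_CUBIC),cv2.resize(im[120:200,440:540],(400,320),interpolation=cv2.INTER_CUBIC)]))
E
```

```text
tip [array([ 0.4415, -0.0064,  0.117 ]), array([ 0.4411, -0.0029,  0.1195]), array([0.4405, 0.0019, 0.123 ])]
hole side [0.4409 0.0005 0.09  ]
rod top [0.4411 0.0028 0.2185]
hole wrist [ 0.4427 -0.003   0.09  ] stand hole [0.4623 0.1836 0.07  ] hub [ 0.522  -0.1509  0.131 ] crank [ 0.4864 -0.1152  0.173 ]
```

View pics/c8.png

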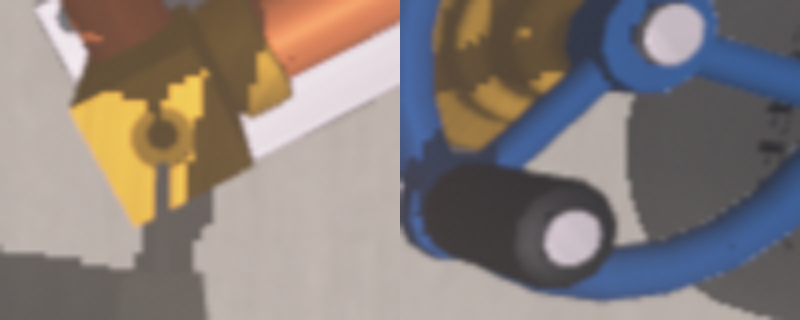

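Emit:
move_arm --commands '[0,0,0.05,0.5,0,0,0,0,0,0.1,1.5,0,0,0,0,0,0.1,2.5,0,0,0,0,0,0.1,3.5,0,0,0,0,0,0.1,4.5,0,0,0,0,0,0.1,5,0,0,0,0,0,0.1,5,0,0,0]'

```text
t: 5.42
position: [0.4392, -0.0018, 0.2078]
eef_rot: [1.0, -0.0, -0.001, -0.0]
contact_force: [0.6, -0.6, -0.7]
opening: 0.0123
```

```bash
python3 - <<'E'
from h import *
im,d=snap("side",5)
cv2.imwrite("pics/c9.png",cv2.resize(im[200:350,290:390],(400,600),interpolation=cv2.INTER_CUBIC))
E
```

```text
(no output)
```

View pics/c9.png

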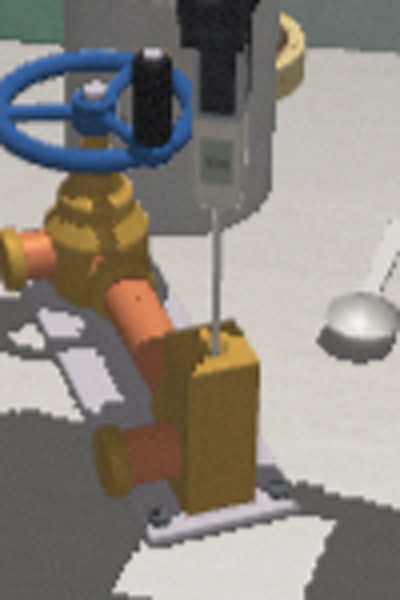

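Emit:
move_arm --commands '[0,0,0,1,0,0,0,0,0,0,2,0,0,0,0,0,0,3,0,0,0,0,0,0,4,0,0,0,0,0,0,4.8,0,0,0,0,0,0,5.3,0,0,0,0,0,0,5.6,0,0,0,0,0,0,5.6,0,0,0]'

```text
t: 6.13
position: [0.44, -0.0022, 0.1533]
eef_rot: [1.0, -0.0, -0.0, 0.0]
contact_force: [-0.1, 0.7, -0.5]
opening: 0.0122
```

Emit:
move_arm --commands '[0,0,0,0.2,0,0,0,0,0,0,0.35,0,0,0,0,0,0,0.5,0,0,0,0,0,0,0.5,0,0,0]'

```text
t: 6.47
position: [0.4408, -0.0022, 0.1494]
eef_rot: [1.0, 0.0, 0.001, 0.0]
contact_force: [-1.5, 0.7, 4.2]
opening: 0.0122
```

Emit:
move_arm --commands '[60,0,0,0,0,0,0,60,0,0,0,0,0,0,60,0,0,0,0,0,0,60,0,0,0,0,0,0,60,0,0,0,0,0,0,60,0,0,-1,0,0,0,60,0,0,-3,0,0,0,60,0,0,-6,0,0,0,60,0,0,-9,0,0,0,60,0,0,-11,0,0,0,60,0,0,-11,0,0,0]'

```text
t: 7.38
position: [0.4429, -0.0026, 0.263]
eef_rot: [1.0, 0.0, 0.005, 0.001]
contact_force: [1.2, -0.0, 0.1]
opening: 0.0511
```

```bash
python3 - <<'E'
from h import *
from rig import arm
print(arm.get_state()["position"])
im,d=snap("side",6);im2,d=snap("wrist",6)
cv2.imwrite("pics/c10.png",np.hstack([cv2.resize(im[200:350,290:390],(400,600),interpolation=cv2.INTER_CUBIC),cv2.resize(im2[40:340,300:500],(400,600))]))
E
```

```text
[ 0.44291044 -0.0025695   0.26300708]
```

View pics/c10.png

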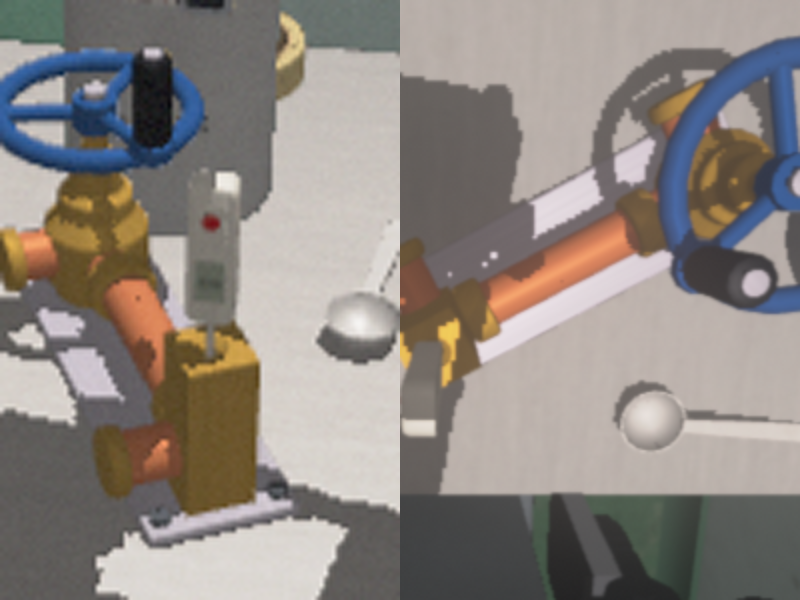

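```bash
python3 - <<'E'
from h import *
f=lambda P:(proj("side6.npz",np.array(P))-[290,200])*4
for z in (.09,.109,.147,.184): print(z,f([.4405,-.001,z]))
for x in (-.011,.011): print(f([.4405+x,.0055,.109]),f([.4405+x,.0055,.184]))
a=np.load("side6.npz"); d=a["d"]
print(d[200+48,290+53],d[200+75,290+53])
E
```

```text
0.09 [212.44571327 348.02771753]
0.109 [213.29177104 313.846205  ]
0.147 [215.04002433 243.2151629 ]
0.184 [216.81821413 171.37465803]
[236.12818258 324.94888296] [240.70947158 181.84711355]
[186.66483043 320.05502846] [189.0134115  177.24883776]
0.8833479 0.91541374
```

```bash
python3 - <<'E'
from h import *
print(rel((.440,-.0025,.259),-90,(.4863,-.1109,.259),-9.7))
E
```

```text
[  4.63  10.84  -0.     0.     0.   -80.3 ]
```

Emit:
move_arm --commands '[60,0.3,0.5,0,0,0,-4,60,0.7,1.5,0,0,0,-10,60,1.1,2.5,0,0,0,-16,60,1.5,3.5,0,0,0,-22,60,1.9,4.5,0,0,0,-28,60,2.3,5.5,0,0,0,-34,60,2.7,6.5,0,0,0,-40,60,3.1,7.5,0,0,0,-46,60,3.5,8.5,0,0,0,-52,60,3.9,9.5,0,0,0,-58,60,4.2,10.2,0,0,0,-64,60,4.5,10.6,0,0,0,-70,60,4.63,10.84,0,0,0,-76,60,4.63,10.84,0,0,0,-80.3,60,4.63,10.84,0,0,0,-80.3,60,4.63,10.84,0,0,0,-80.3]'

```text
t: 8.82
position: [0.4856, -0.1102, 0.257]
eef_rot: [0.765, 0.644, -0.001, -0.001]
contact_force: [-0.1, 0.1, -0.6]
opening: 0.051
```

```bash
python3 - <<'E'
from h import *
from rig import arm
s=arm.get_state();print(s["position"],s["q"])
im2,d=snap("wrist",7)
E
```

```text
[ 0.48560634 -0.11024765  0.25701012] [-3.63066275e-01  1.42638215e-01  1.59846633e+00 -4.10788607e-06
  1.40366238e+00 -1.91677893e-01]
```

View pics/wrist7.png

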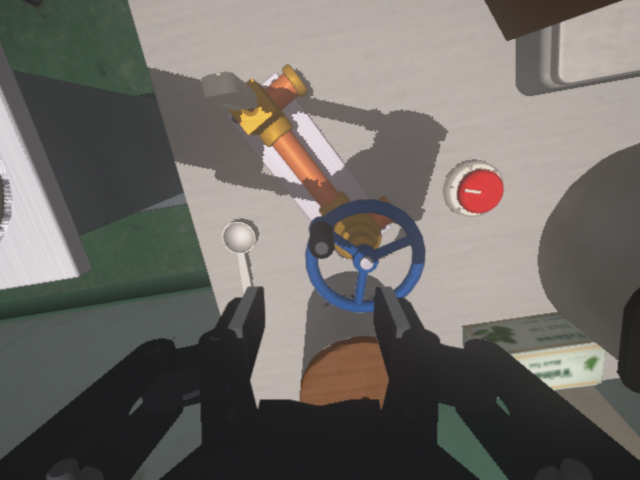

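```bash
python3 - <<'E'
from h import *
a=np.load("wrist7.npz")
cv2.imwrite("pics/c11.png",cv2.resize(a["im"][190:320,290:440],(750,650)[:2] if 0 else (690,598),interpolation=cv2.INTER_CUBIC))
im=a["im"].astype(int);B,G,R=im[...,0],im[...,1],im[...,2]
m=((B>80)&(B>1.6*R)&(B>1.3*G)).astype(np.uint8); cs,_=cv2.findContours(m,cv2.RETR_EXTERNAL,cv2.CHAIN_APPROX_NONE); cc=max(cs,key=cv2.contourArea)
pts=np.array([ray(a,*p[0],.118) for p in cc])[:,:2].astype(np.float32); print(cv2.fitEllipse(cv2.convexHull(pts)))
E
```

```text
((0.5032145380973816, -0.16775919497013092), (0.059990908950567245, 0.08894941210746765), 41.72504425048828)
```

View pics/c11.png

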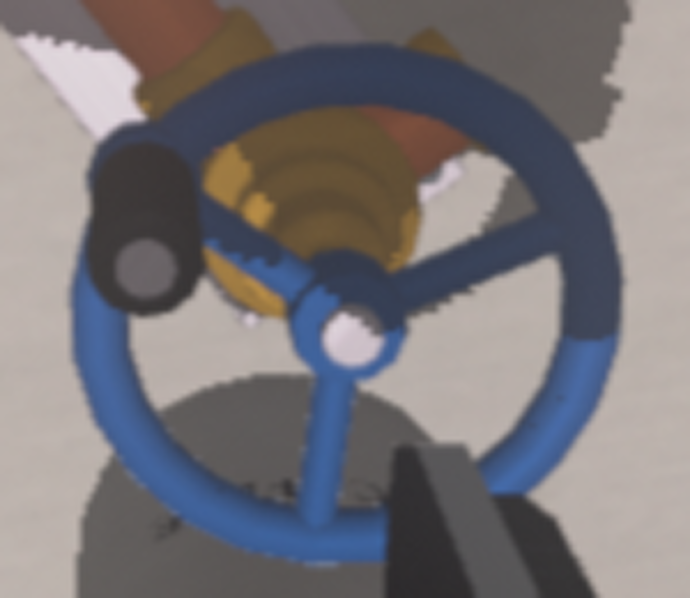

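```bash
python3 - <<'E'
from h import *
a=np.load("wrist7.npz")
print(ray(a,367.2,263.3,.131),ray(a,322,248.7,.173))
E
```

```text
[ 0.52253588 -0.15137093  0.131     ] [ 0.48745356 -0.11670779  0.173     ]
```

Emit:
move_arm --commands '[60,0,0.05,2,0,0,0,60,0,0.1,4.5,0,0,0,60,0,0.1,7,0,0,0,60,0,0.1,8.7,0,0,0,60,0,0.1,9.3,0,0,0,60,0,0.1,9.4,0,0,0,0,0,0.1,9.4,0,0,0,0,0,0.1,9.4,0,0,0,0,0,0.1,9.4,0,0,0,0,0,0.1,9.4,0,0,0,0,0,0.1,9.4,0,0,0,0,0,0.1,9.4,0,0,0,0,0,0.1,9.4,0,0,0]' --newtons 60

```text
t: 9.95
position: [0.4875, -0.1108, 0.1649]
eef_rot: [0.764, 0.645, 0.0, 0.0]
contact_force: [-0.5, 0.1, -0.4]
opening: -0.0003
```

```bash
python3 - <<'E'
from h import *
from rig import arm
s=arm.get_state();print(s["position"],s["contact_force"],s["opening"])
im,d=snap("top",8);im2,d=snap("side",8)
cv2.imwrite("pics/c12.png",np.hstack([cv2.resize(im[190:310,260:400],(400,343),interpolation=cv2.INTER_CUBIC),cv2.resize(im2[170:290,260:400],(400,343),interpolation=cv2.INTER_CUBIC)]))
E
```

```text
[ 0.48752707 -0.11076132  0.16488604] [-0.450082    0.06318833 -0.44330068] -0.0002704660858965973
```

View pics/c12.png

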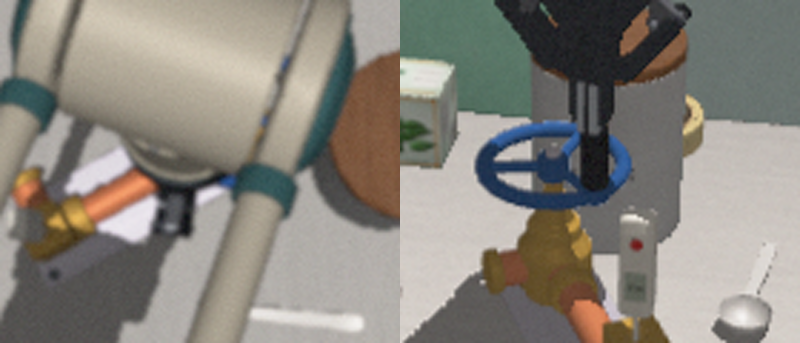

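Emit:
move_arm --commands '[60,0,0,0,0,0,0,60,0,0,0,0,0,0,60,0,0,0,0,0,0,60,0,0,0,0,0,0,60,0,0,-2,0,0,0,60,0,0,-5,0,0,0,60,0,0,-8,0,0,0,60,0,0,-9.4,0,0,0,60,0,0,-9.4,0,0,0,60,0,0,-9.4,0,0,0]'

```text
t: 10.88
position: [0.4875, -0.1107, 0.2588]
eef_rot: [0.764, 0.645, 0.0, 0.0]
contact_force: [0.7, 0.1, -0.8]
opening: 0.051
```

```bash
python3 - <<'E'
from h import *
from rig import arm
s=arm.get_state();print(s["position"])
im2,d=snap("wrist",9); im,_=snap("side",9)
cv2.imwrite("pics/c13.png",np.hstack([cv2.resize(im2[190:320,290:440],(450,390),interpolation=cv2.INTER_CUBIC),cv2.resize(im[190:290,270:360],(350,390),interpolation=cv2.INTER_CUBIC)]))
E
```

```text
[ 0.48747928 -0.11073033  0.25878858]
```

View pics/c13.png

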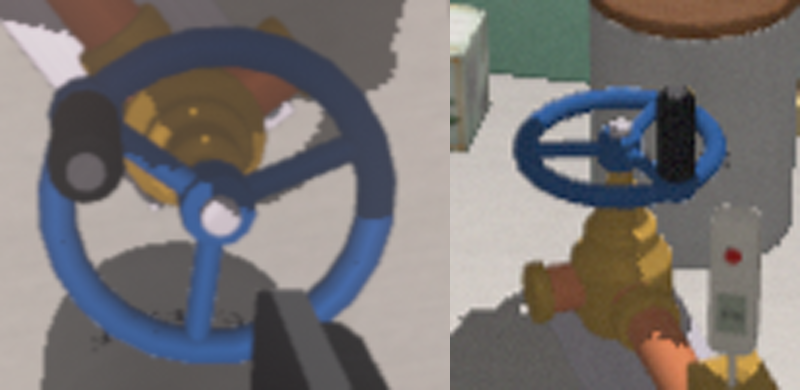

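```bash
python3 - <<'E'
from h import *
a=np.load("wrist9.npz")
print("crank",ray(a,318.3,247.3,.173),"hub",ray(a,290+217/3,190+217/3,.131))
print("tcp px",proj(a,np.array([.4875,-.1107,.173])))
b=np.load("wrist4.npz"); print("handle top px in grip",proj(b,np.array([.4402,0,.2595-.0035+.0375])))
print(a["T"],b["T"])
s=np.load("side9.npz"); f=lambda u,v:(270+u*90/350,190+v*100/390)
print("side crank top",ray(s,*f(676,96) if 0 else f(676-450,96),.173),"base",ray(s,*f(676-450,183),.126),"hub",ray(s,*f(620-450,125),.131))
d=s["d"]
for v in (215,222,230): 
  u=328; z=d[v,u]; print((s["T"]@np.append(np.linalg.inv(s["K"])@[u,v,1]*z,1))[:3])
E
```

```text
crank [ 0.48704401 -0.11636511  0.173     ] hub [ 0.52099258 -0.15113361  0.131     ]
tcp px [317.62083303 240.08056807]
handle top px in grip [315.97452563 335.37159182]
[[ 9.85829178e-01 -1.60436064e-01 -4.90010319e-02  5.00808811e-01]
 [-1.67750617e-01 -9.41518794e-01 -2.92236361e-01 -3.73270166e-02]
 [ 7.49859093e-04  2.96315085e-01 -9.55089948e-01  4.07444234e-01]
 [ 0.00000000e+00  0.00000000e+00  0.00000000e+00  1.00000000e+00]] [[ 1.99914284e-03 -9.55085089e-01 -2.96324951e-01  5.16526372e-01]
 [-9.99997662e-01 -2.15364255e-03  1.94967446e-04 -1.12857246e-03]
 [-8.24388523e-04  2.96323868e-01 -9.55087161e-01  4.08148805e-01]
 [ 0.00000000e+00  0.00000000e+00  0.00000000e+00  1.00000000e+00]]
side crank top [ 0.4856269  -0.11204402  0.173     ] base [ 0.48468717 -0.1074704   0.126     ] hub [ 0.52087864 -0.15078191  0.131     ]
[ 0.48527115 -0.10836088  0.17425084]
[ 0.48496265 -0.10682054  0.15983953]
[ 0.48475282 -0.10598797  0.14256131]
```

```bash
python3 - <<'E'
from h import *
s=np.load("side8.npz"); d=s["d"]
cv2.imwrite("pics/c14.png",cv2.resize(cv2.convertScaleAbs(s["im"][180:250,290:370],alpha=2.2,beta=20),(640,560),interpolation=cv2.INTER_CUBIC))
for v in range(196,240,3):
  print(v,[np.round((s["T"]@np.append(np.linalg.inv(s["K"])@[u,v,1]*d[v,u],1))[:3],3).tolist() for u in (324,328,332)])
E
```

```text
196 [[0.492, -0.104, 0.216], [0.484, -0.099, 0.219], [0.476, -0.098, 0.221]]
199 [[0.492, -0.101, 0.211], [0.484, -0.101, 0.212], [0.477, -0.103, 0.212]]
202 [[0.492, -0.102, 0.205], [0.484, -0.101, 0.206], [0.477, -0.102, 0.206]]
205 [[0.492, -0.101, 0.199], [0.484, -0.099, 0.201], [0.477, -0.102, 0.2]]
208 [[0.492, -0.101, 0.193], [0.484, -0.103, 0.192], [0.477, -0.1, 0.194]]
211 [[0.491, -0.099, 0.187], [0.484, -0.101, 0.187], [0.477, -0.101, 0.188]]
214 [[0.492, -0.102, 0.179], [0.483, -0.097, 0.183], [0.479, -0.115, 0.174]]
217 [[0.493, -0.109, 0.169], [0.485, -0.106, 0.171], [0.478, -0.112, 0.168]]
220 [[0.493, -0.109, 0.162], [0.485, -0.107, 0.164], [0.478, -0.113, 0.161]]
223 [[0.493, -0.108, 0.156], [0.485, -0.109, 0.156], [0.478, -0.113, 0.155]]
226 [[0.493, -0.109, 0.149], [0.486, -0.111, 0.149], [0.478, -0.112, 0.148]]
229 [[0.493, -0.109, 0.142], [0.485, -0.105, 0.145], [0.478, -0.111, 0.142]]
232 [[0.493, -0.108, 0.136], [0.485, -0.108, 0.137], [0.478, -0.111, 0.135]]
235 [[0.493, -0.108, 0.129], [0.485, -0.107, 0.131], [0.478, -0.114, 0.127]]
238 [[0.493, -0.107, 0.123], [0.485, -0.106, 0.124], [0.478, -0.111, 0.122]]
```

View pics/c14.png

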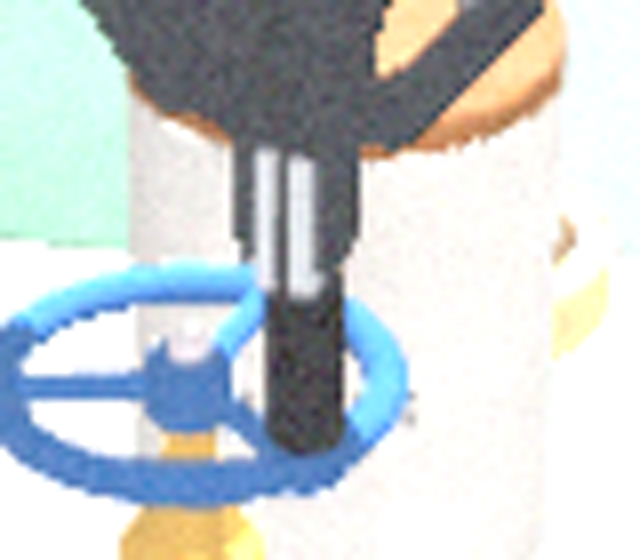

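```bash
python3 - <<'E'
from h import *
b=np.load("wrist4.npz"); 
for z in (.285,.29,.295,.30,.305,.31): print(z,proj(b,np.array([.4402,-.0005,z])))
d=b["d"]; 
for v in range(240,420,12): print(v,np.round((b["T"]@np.append(np.linalg.inv(b["K"])@[320,v,1]*d[v,320],1))[:3],3), b["im"][v,320])
# fingers
for (u,v) in ((292,300),(345,300),(292,320),(348,320)): print(u,v,np.round((b["T"]@np.append(np.linalg.inv(b["K"])@[u,v,1]*d[v,u],1))[:3],3))
E
```

```text
0.285 [317.34516584 323.76841347]
0.29 [317.27845199 330.42697031]
0.295 [317.20686245 337.57215731]
0.3 [317.12984247 345.2593447 ]
0.305 [317.04674979 353.55263413]
0.31 [316.95683673 362.52665038]
240 [ 0.444 -0.002  0.178] [ 97 102 109]
252 [ 0.453 -0.002  0.23 ] [ 97 103 109]
264 [ 0.453 -0.002  0.248] [ 98 104 110]
276 [ 0.452 -0.002  0.263] [ 97 104 110]
288 [ 0.453 -0.002  0.276] [ 96 102 107]
300 [ 0.452 -0.002  0.287] [100 106 111]
312 [ 0.449 -0.002  0.291] [113 119 125]
324 [ 0.445 -0.002  0.292] [108 115 121]
336 [ 0.439 -0.002  0.292] [106 112 118]
348 [ 0.11  -0.004 -0.159] [64 64 62]
360 [ 0.11  -0.003 -0.122] [64 63 61]
372 [ 0.111 -0.003 -0.087] [65 63 62]
384 [ 0.151 -0.003 -0.012] [92 91 93]
396 [ 0.138 -0.003 -0.001] [219 216 220]
408 [ 0.452 -0.001  0.342] [32 31 30]
292 300 [0.452 0.01  0.286]
345 300 [ 0.452 -0.012  0.287]
292 320 [0.452 0.009 0.301]
348 320 [ 0.452 -0.012  0.301]
```

```bash
python3 - <<'E'
from h import *
for f,T in (("side4.npz",(.4402,0,.2595)),("side3.npz",(.4602,.1887,.1497))):
    s=np.load(f); d=s["d"]
    u0,v0=proj(s,np.array(T)); u0=int(u0)
    print(f,u0,v0)
    for v in range(int(v0)-25,int(v0)+25,3): print(v,np.round((s["T"]@np.append(np.linalg.inv(s["K"])@[u0,v,1]*d[v,u0],1))[:3],3),s["im"][v,u0])
E
```

```text
side4.npz 345 203.9305767117984
178 [0.438 0.033 0.321] [46 41 41]
181 [0.437 0.037 0.318] [36 35 32]
184 [0.439 0.018 0.304] [35 33 30]
187 [0.44  0.015 0.298] [38 35 33]
190 [0.439 0.018 0.294] [34 30 28]
193 [0.439 0.02  0.29 ] [40 38 34]
196 [0.439 0.018 0.283] [35 33 31]
199 [0.439 0.018 0.278] [44 38 36]
202 [0.439 0.012 0.27 ] [99 96 96]
205 [0.44  0.006 0.261] [110 115 122]
208 [0.44  0.006 0.255] [ 97 105 108]
211 [0.44  0.006 0.25 ] [86 96 93]
214 [0.439 0.006 0.244] [69 77 74]
217 [0.44  0.005 0.238] [ 89 100  94]
220 [0.439 0.005 0.232] [105 114 115]
223 [0.439 0.006 0.227] [111 119 121]
226 [0.439 0.004 0.22 ] [104 111 113]
side3.npz 312 331.74539863010085
306 [0.449 0.249 0.248] [37 30 32]
309 [0.45  0.247 0.241] [41 33 34]
312 [0.451 0.243 0.232] [30 24 28]
315 [0.453 0.233 0.219] [36 31 34]
318 [0.454 0.224 0.207] [35 33 34]
321 [0.458 0.207 0.186] [40 37 38]
324 [0.458 0.206 0.18 ] [32 33 30]
327 [0.458 0.208 0.176] [36 31 33]
330 [0.458 0.208 0.17 ] [35 31 29]
333 [0.46  0.195 0.153] [106 109 110]
336 [0.461 0.193 0.145] [112 119 123]
339 [0.461 0.194 0.14 ] [89 99 93]
342 [0.46  0.195 0.136] [73 83 77]
345 [0.461 0.194 0.129] [89 98 95]
348 [0.461 0.194 0.122] [107 115 117]
351 [0.461 0.192 0.115] [110 118 122]
354 [0.462 0.189 0.106] [114 119 124]
```

Emit:
move_arm --commands '[60,0,0,2,0,0,0,60,0,0,4.5,0,0,0,60,0,0,7,0,0,0,60,-0.05,-0.05,9,0,0,0,60,-0.05,-0.05,10.5,0,0,0,60,-0.05,-0.05,11.8,0,0,0,60,-0.05,-0.05,12.5,0,0,0,60,-0.05,-0.05,12.5,0,0,0,60,-0.05,-0.05,12.5,0,0,0]'

```text
t: 11.73
position: [0.4863, -0.1109, 0.1329]
eef_rot: [0.764, 0.645, -0.0, -0.001]
contact_force: [-0.0, 0.4, 1.2]
opening: 0.0517
```

```bash
python3 - <<'E'
from h import *
from rig import arm
s=arm.get_state();print(s["position"],s["contact_force"])
im2,d=snap("side",10);im,d=snap("wrist",10)
cv2.imwrite("pics/c15.png",np.hstack([cv2.resize(im[200:440,200:440],(390,390)),cv2.resize(im2[170:290,270:390],(390,390),interpolation=cv2.INTER_CUBIC)]))
E
```

```text
[ 0.48633706 -0.1109235   0.13286855] [-0.04657682  0.38866419  1.16484514]
```

View pics/c15.png

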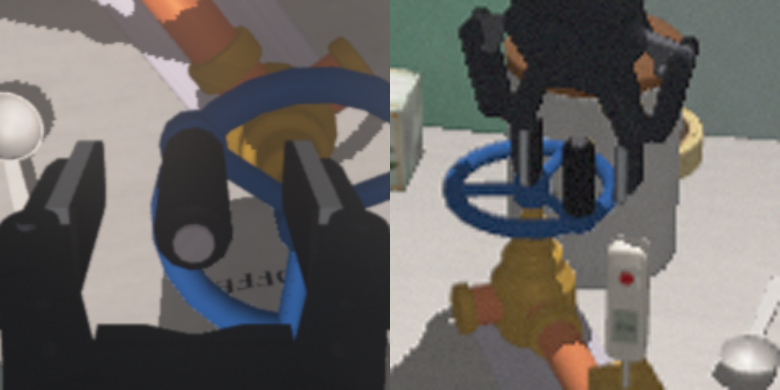

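Emit:
move_arm --commands '[0,0,0,0,0,0,0,0,0,0,0,0,0,0,0,0,0,0,0,0,0,0,0,0,0,0,0,0,0,0,0,0,0,0,0,0,0,0,0,0,0,0]' --newtons 60

```text
t: 12.33
position: [0.487, -0.1111, 0.1345]
eef_rot: [0.764, 0.645, 0.0, 0.0]
contact_force: [-1.5, -0.2, 5.7]
opening: 0.0183
```

```bash
python3 - <<'E'
from h import *
from rig import arm
s=arm.get_state();print(s["position"],s["contact_force"],s["opening"],s["ft_torque"])
im2,d=snap("side",11);im,d=snap("wrist",11)
cv2.imwrite("pics/c16.png",np.hstack([cv2.resize(im[200:440,200:440],(390,390)),cv2.resize(im2[170:290,270:390],(390,390),interpolation=cv2.INTER_CUBIC)]))
E
```

```text
[ 0.4870275  -0.11113818  0.13447822] [-1.46117566 -0.21738439  5.6800577 ] 0.018264525511237657 [0.03016839 0.26817791 0.04123963]
```

View pics/c16.png

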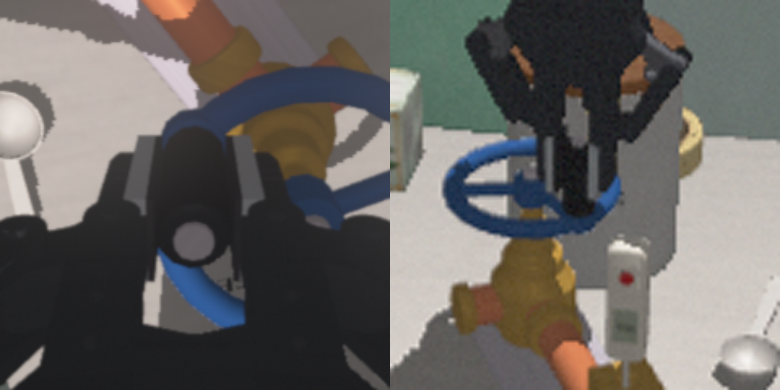

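```bash
cat >> h.py <<'E'
def arc(th0,ths,psi=-9.7,r=.05,g=0):
    b=np.radians(psi); y=np.array([np.cos(b),np.sin(b)]); x=np.array([-y[1],y[0]]); out=[]
    c=lambda t:r*np.array([np.cos(np.radians(t)),np.sin(np.radians(t))])
    for t in ths:
        d=c(t)-c(th0); out+= [0,round(100*d@x,2),round(100*d@y,2),0,0,0,0]
    return out
E
python3 -c "
from h import *
print(arc(134.8,[134.8-a for a in (2,5,10,17,24,31,38,45,52,59,66,73,79,82,84,84)]))"
```

```text
[0, np.float64(0.14), np.float64(0.1), 0, 0, 0, 0, 0, np.float64(0.34), np.float64(0.27), 0, 0, 0, 0, 0, np.float64(0.66), np.float64(0.57), 0, 0, 0, 0, 0, np.float64(1.06), np.float64(1.03), 0, 0, 0, 0, 0, np.float64(1.4), np.float64(1.53), 0, 0, 0, 0, 0, np.float64(1.68), np.float64(2.08), 0, 0, 0, 0, 0, np.float64(1.89), np.float64(2.65), 0, 0, 0, 0, 0, np.float64(2.03), np.float64(3.25), 0, 0, 0, 0, 0, np.float64(2.09), np.float64(3.85), 0, 0, 0, 0, 0, np.float64(2.08), np.float64(4.46), 0, 0, 0, 0, 0, np.float64(2.0), np.float64(5.07), 0, 0, 0, 0, 0, np.float64(1.84), np.float64(5.66), 0, 0, 0, 0, 0, np.float64(1.65), np.float64(6.14), 0, 0, 0, 0, 0, np.float64(1.53), np.float64(6.38), 0, 0, 0, 0, 0, np.float64(1.45), np.float64(6.53), 0, 0, 0, 0, 0, np.float64(1.45), np.float64(6.53), 0, 0, 0, 0]
```

Emit:
move_arm --commands '[0,0.14,0.1,-0.05,0,0,0,0,0.34,0.27,-0.1,0,0,0,0,0.66,0.57,-0.1,0,0,0,0,1.06,1.03,-0.1,0,0,0,0,1.4,1.53,-0.1,0,0,0,0,1.68,2.08,-0.1,0,0,0,0,1.89,2.65,-0.1,0,0,0,0,2.03,3.25,-0.1,0,0,0]'

```text
t: 13.1
position: [0.5228, -0.0967, 0.1345]
eef_rot: [0.764, 0.645, -0.001, 0.0]
contact_force: [-3.0, -4.0, 1.8]
opening: 0.0184
```

```bash
python3 - <<'E'
from rig import arm
s=arm.get_state();print(s["position"],s["contact_force"],s["opening"],s["ft_torque"])
E
python3 -c "
from h import *
print([float(v) for v in arc(134.8-45,[134.8-45-a for a in (5,11,18,25,32,36,39,39,39)])])"
```

```text
[ 0.52278056 -0.0967476   0.13452308] [-2.98357849 -3.96946926  1.77795797] 0.018443986131835195 [-0.79298062  0.48146455  0.00282919]
[0.0, 0.05, 0.43, 0.0, 0.0, 0.0, 0.0, 0.0, 0.07, 0.96, 0.0, 0.0, 0.0, 0.0, 0.0, 0.01, 1.56, 0.0, 0.0, 0.0, 0.0, 0.0, -0.11, 2.16, 0.0, 0.0, 0.0, 0.0, 0.0, -0.31, 2.74, 0.0, 0.0, 0.0, 0.0, 0.0, -0.46, 3.06, 0.0, 0.0, 0.0, 0.0, 0.0, -0.58, 3.29, 0.0, 0.0, 0.0, 0.0, 0.0, -0.58, 3.29, 0.0, 0.0, 0.0, 0.0, 0.0, -0.58, 3.29, 0.0, 0.0, 0.0, 0.0]
```

Emit:
move_arm --commands '[0,0.05,0.43,0,0,0,0,0,0.07,0.96,0,0,0,0,0,0.01,1.56,0,0,0,0,0,-0.11,2.16,0,0,0,0,0,-0.31,2.74,0,0,0,0,0,-0.46,3.06,0,0,0,0,0,-0.58,3.29,0,0,0,0,0,-0.58,3.29,0,0,0,0]'

```text
t: 13.77
position: [0.5536, -0.108, 0.1345]
eef_rot: [0.764, 0.645, -0.0, -0.001]
contact_force: [-3.5, -3.0, 3.2]
opening: 0.0187
```

```bash
python3 - <<'E'
from rig import arm
s=arm.get_state();print(s["position"],s["contact_force"],s["opening"],s["ft_torque"])
E
python3 -c "
from h import *
t=134.8-84
print([float(v) for v in arc(t,[t-a for a in (3,6,9,12,15,15,18,21,24,27,30)])])
t-=15
print([float(v) for v in arc(t,[t-a for a in (3,6,9,12,15)])])"
```

```text
[ 0.55360574 -0.10796102  0.13450939] [-3.51893365 -2.9548549   3.16015336] 0.018683325230057314 [-0.57451972  0.56454337 -0.05254839]
[0.0, -0.13, 0.22, 0.0, 0.0, 0.0, 0.0, 0.0, -0.28, 0.44, 0.0, 0.0, 0.0, 0.0, 0.0, -0.44, 0.65, 0.0, 0.0, 0.0, 0.0, 0.0, -0.61, 0.85, 0.0, 0.0, 0.0, 0.0, 0.0, -0.79, 1.04, 0.0, 0.0, 0.0, 0.0, 0.0, -0.79, 1.04, 0.0, 0.0, 0.0, 0.0, 0.0, -0.97, 1.22, 0.0, 0.0, 0.0, 0.0, 0.0, -1.17, 1.4, 0.0, 0.0, 0.0, 0.0, 0.0, -1.38, 1.56, 0.0, 0.0, 0.0, 0.0, 0.0, -1.59, 1.71, 0.0, 0.0, 0.0, 0.0, 0.0, -1.81, 1.85, 0.0, 0.0, 0.0, 0.0]
[0.0, -0.19, 0.18, 0.0, 0.0, 0.0, 0.0, 0.0, -0.39, 0.35, 0.0, 0.0, 0.0, 0.0, 0.0, -0.59, 0.51, 0.0, 0.0, 0.0, 0.0, 0.0, -0.81, 0.66, 0.0, 0.0, 0.0, 0.0, 0.0, -1.03, 0.8, 0.0, 0.0, 0.0, 0.0]
```

Emit:
move_arm --commands '[0,-0.13,0.22,0,0,0,0,0,-0.28,0.44,0,0,0,0,0,-0.44,0.65,0,0,0,0,0,-0.61,0.85,0,0,0,0,0,-0.79,1.04,0,0,0,0,0,-0.79,1.04,0,0,0,0]'

```text
t: 14.27
position: [0.5623, -0.1171, 0.1345]
eef_rot: [0.764, 0.645, -0.0, -0.001]
contact_force: [-4.9, -1.2, 3.3]
opening: 0.0183
```

Emit:
move_arm --commands '[0,-0.19,0.18,0,0,0,0,0,-0.39,0.35,0,0,0,0,0,-0.59,0.51,0,0,0,0,0,-0.81,0.66,0,0,0,0,0,-1.03,0.8,0,0,0,0,0,-1.03,0.8,0,0,0,0]'

```text
t: 14.77
position: [0.5663, -0.1235, 0.1345]
eef_rot: [0.765, 0.644, 0.001, -0.006]
contact_force: [-8.8, 11.7, 8.9]
opening: 0.018
```

```bash
python3 -c "
from h import *
from scipy.optimize import least_squares
P=np.array([(.4870,-.1111),(.5228,-.0967),(.5536,-.1080)])
for t in (20.8,5.8,-9.2,-24.2,-39.2,-54.2,-69.2): print(t,[float(v) for v in arc(t,[t-a for a in (3,6,9,12,15)])])
r=least_squares(lambda c:np.hypot(*(P-c).T)-.05,[.522,-.147]); print(r.x,r.fun)
"
```

```text
20.8 [0.0, -0.23, 0.13, 0.0, 0.0, 0.0, 0.0, 0.0, -0.46, 0.24, 0.0, 0.0, 0.0, 0.0, 0.0, -0.71, 0.34, 0.0, 0.0, 0.0, 0.0, 0.0, -0.95, 0.43, 0.0, 0.0, 0.0, 0.0, 0.0, -1.2, 0.51, 0.0, 0.0, 0.0, 0.0]
5.8 [0.0, -0.25, 0.06, 0.0, 0.0, 0.0, 0.0, 0.0, -0.51, 0.11, 0.0, 0.0, 0.0, 0.0, 0.0, -0.77, 0.15, 0.0, 0.0, 0.0, 0.0, 0.0, -1.03, 0.17, 0.0, 0.0, 0.0, 0.0, 0.0, -1.29, 0.18, 0.0, 0.0, 0.0, 0.0]
-9.2 [0.0, -0.26, -0.0, 0.0, 0.0, 0.0, 0.0, 0.0, -0.52, -0.02, 0.0, 0.0, 0.0, 0.0, 0.0, -0.78, -0.05, 0.0, 0.0, 0.0, 0.0, 0.0, -1.04, -0.1, 0.0, 0.0, 0.0, 0.0, 0.0, -1.3, -0.16, 0.0, 0.0, 0.0, 0.0]
-24.2 [0.0, -0.25, -0.07, 0.0, 0.0, 0.0, 0.0, 0.0, -0.5, -0.16, 0.0, 0.0, 0.0, 0.0, 0.0, -0.74, -0.26, 0.0, 0.0, 0.0, 0.0, 0.0, -0.98, -0.37, 0.0, 0.0, 0.0, 0.0, 0.0, -1.21, -0.49, 0.0, 0.0, 0.0, 0.0]
-39.2 [0.0, -0.22, -0.13, 0.0, 0.0, 0.0, 0.0, 0.0, -0.44, -0.28, 0.0, 0.0, 0.0, 0.0, 0.0, -0.65, -0.44, 0.0, 0.0, 0.0, 0.0, 0.0, -0.85, -0.61, 0.0, 0.0, 0.0, 0.0, 0.0, -1.04, -0.79, 0.0, 0.0, 0.0, 0.0]
-54.2 [0.0, -0.18, -0.19, 0.0, 0.0, 0.0, 0.0, 0.0, -0.35, -0.39, 0.0, 0.0, 0.0, 0.0, 0.0, -0.51, -0.59, 0.0, 0.0, 0.0, 0.0, 0.0, -0.66, -0.81, 0.0, 0.0, 0.0, 0.0, 0.0, -0.8, -1.03, 0.0, 0.0, 0.0, 0.0]
-69.2 [0.0, -0.13, -0.23, 0.0, 0.0, 0.0, 0.0, 0.0, -0.24, -0.46, 0.0, 0.0, 0.0, 0.0, 0.0, -0.34, -0.71, 0.0, 0.0, 0.0, 0.0, 0.0, -0.43, -0.95, 0.0, 0.0, 0.0, 0.0, 0.0, -0.51, -1.2, 0.0, 0.0, 0.0, 0.0]
[ 0.52203387 -0.1467367 ] [-2.65410648e-05  4.25648143e-05 -3.04859436e-05]
```

```bash
python3 - <<'E'
from h import *
im2,d=snap("side",12);im,d=snap("wrist",12)
cv2.imwrite("pics/c17.png",np.hstack([cv2.resize(im[150:440,150:440],(390,390)),cv2.resize(im2[170:290,270:390],(390,390),interpolation=cv2.INTER_CUBIC)]))
print([float(v) for v in arc(20.8,[23,25.5])])
E
```

```text
[0.0, 0.16, -0.1, 0.0, 0.0, 0.0, 0.0, 0.0, 0.34, -0.22, 0.0, 0.0, 0.0, 0.0]
```

View pics/c17.png

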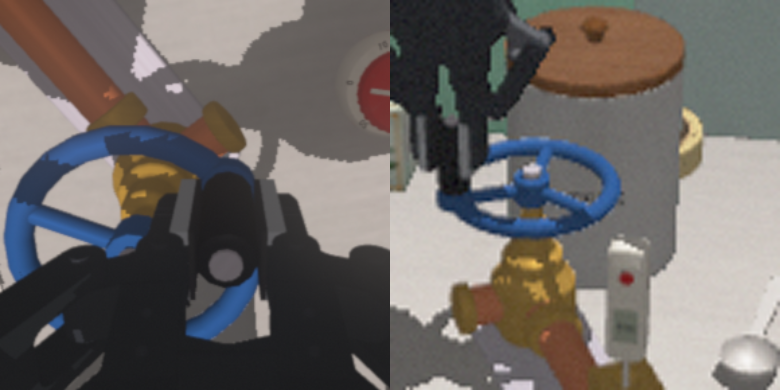

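Emit:
move_arm --commands '[0,0.0,0.0,0,0,0,0,0,0.0,0.0,0,0,0,0,0,0.0,0.0,0,0,0,0,0,0.0,0.0,0,0,0,0]'

```text
t: 15.2
position: [0.5663, -0.1235, 0.1345]
eef_rot: [0.765, 0.644, 0.001, -0.005]
contact_force: [-8.7, 11.0, 8.4]
opening: 0.0184
```

Emit:
move_arm --commands '[0,0.16,-0.1,0,0,0,0,0,0.34,-0.22,0,0,0,0,0,0.34,-0.22,0,0,0,0,0,0.34,-0.22,0,0,0,0]'

```text
t: 15.53
position: [0.5662, -0.1233, 0.1345]
eef_rot: [0.764, 0.645, 0.0, -0.002]
contact_force: [-5.8, 3.3, 5.4]
opening: 0.0183
```

```bash
python3 - <<'E'
from h import *
from rig import arm
s=arm.get_state();print(s["position"],s["contact_force"],s["opening"],s["ft_torque"],s["eef_rot"])
E
```

```text
[ 0.56617305 -0.12332147  0.13451182] [-5.82991698  3.33812893  5.40484363] 0.01830505996779986 [0.46520848 0.96995594 0.01543307] [ 7.64387369e-01  6.44754363e-01  2.21181154e-04 -1.92691660e-03]
```

```bash
python3 - <<'E'
from h import *
print([float(v) for v in arc(25.5,[28,33,40,49]+[59+10*i for i in range(13)]+[184,185.5])])
E
```

```text
[0.0, 0.18, -0.13, 0.0, 0.0, 0.0, 0.0, 0.0, 0.51, -0.41, 0.0, 0.0, 0.0, 0.0, 0.0, 0.93, -0.85, 0.0, 0.0, 0.0, 0.0, 0.0, 1.39, -1.49, 0.0, 0.0, 0.0, 0.0, 0.0, 1.78, -2.27, 0.0, 0.0, 0.0, 0.0, 0.0, 2.02, -3.11, 0.0, 0.0, 0.0, 0.0, 0.0, 2.12, -3.97, 0.0, 0.0, 0.0, 0.0, 0.0, 2.06, -4.84, 0.0, 0.0, 0.0, 0.0, 0.0, 1.85, -5.69, 0.0, 0.0, 0.0, 0.0, 0.0, 1.5, -6.49, 0.0, 0.0, 0.0, 0.0, 0.0, 1.02, -7.21, 0.0, 0.0, 0.0, 0.0, 0.0, 0.42, -7.84, 0.0, 0.0, 0.0, 0.0, 0.0, -0.28, -8.36, 0.0, 0.0, 0.0, 0.0, 0.0, -1.07, -8.74, 0.0, 0.0, 0.0, 0.0, 0.0, -1.9, -8.99, 0.0, 0.0, 0.0, 0.0, 0.0, -2.77, -9.08, 0.0, 0.0, 0.0, 0.0, 0.0, -3.64, -9.03, 0.0, 0.0, 0.0, 0.0, 0.0, -4.07, -8.94, 0.0, 0.0, 0.0, 0.0, 0.0, -4.19, -8.91, 0.0, 0.0, 0.0, 0.0]
```

Emit:
move_arm --commands '[0,0.18,-0.13,0,0,0,0,0,0.51,-0.41,0,0,0,0,0,0.93,-0.85,0,0,0,0,0,1.39,-1.49,0,0,0,0,0,1.78,-2.27,0,0,0,0,0,2.02,-3.11,0,0,0,0,0,2.12,-3.97,0,0,0,0,0,2.06,-4.84,0,0,0,0,0,1.85,-5.69,0,0,0,0,0,1.5,-6.49,0,0,0,0,0,1.02,-7.21,0,0,0,0,0,0.42,-7.84,0,0,0,0,0,-0.28,-8.36,0,0,0,0,0,-1.07,-8.74,0,0,0,0,0,-1.9,-8.99,0,0,0,0,0,-2.77,-9.08,0,0,0,0,0,-3.64,-9.03,0,0,0,0,0,-4.07,-8.94,0,0,0,0,0,-4.19,-8.91,0,0,0,0]'

```text
t: 17.12
position: [0.4721, -0.151, 0.1346]
eef_rot: [0.765, 0.644, 0.001, -0.001]
contact_force: [2.8, 2.8, -1.2]
opening: 0.0182
```

```bash
python3 - <<'E'
from h import *
from rig import arm
s=arm.get_state();print(s["position"],s["contact_force"],s["opening"],s["ft_torque"],s["eef_rot"])
d=s["position"][:2]-[.52203,-.14674]; print(np.degrees(np.arctan2(d[1],d[0])),np.hypot(*d))
t=185.5; print([float(v) for v in arc(t,[t+a for a in (3,8,14,20,26,32,38,42,44.5)])])
E
```

```text
[ 0.47208176 -0.15096112  0.13456877] [ 2.84284822  2.84087035 -1.21177786] 0.018222199076223338 [ 0.43953321 -0.57414936 -0.0042769 ] [ 7.64849161e-01  6.44208474e-01  7.38494012e-04 -8.10308096e-04]
-175.16941998493678 0.05012628195202029
[0.0, -0.25, 0.08, 0.0, 0.0, 0.0, 0.0, 0.0, -0.66, 0.23, 0.0, 0.0, 0.0, 0.0, 0.0, -1.13, 0.46, 0.0, 0.0, 0.0, 0.0, 0.0, -1.57, 0.74, 0.0, 0.0, 0.0, 0.0, 0.0, -1.98, 1.06, 0.0, 0.0, 0.0, 0.0, 0.0, -2.36, 1.43, 0.0, 0.0, 0.0, 0.0, 0.0, -2.69, 1.83, 0.0, 0.0, 0.0, 0.0, 0.0, -2.89, 2.12, 0.0, 0.0, 0.0, 0.0, 0.0, -3.01, 2.3, 0.0, 0.0, 0.0, 0.0]
```

Emit:
move_arm --commands '[0,-0.25,0.08,0,0,0,0,0,-0.66,0.23,0,0,0,0,0,-1.13,0.46,0,0,0,0,0,-1.57,0.74,0,0,0,0,0,-1.98,1.06,0,0,0,0,0,-2.36,1.43,0,0,0,0,0,-2.69,1.83,0,0,0,0,0,-2.89,2.12,0,0,0,0,0,-3.01,2.3,0,0,0,0]'

```text
t: 17.87
position: [0.49, -0.1854, 0.1346]
eef_rot: [0.764, 0.645, -0.0, -0.0]
contact_force: [0.0, 4.1, 1.1]
opening: 0.0184
```

```bash
python3 - <<'E'
from h import *
from rig import arm
s=arm.get_state();print(s["position"],s["contact_force"],s["opening"],s["ft_torque"],s["eef_rot"])
im2,d=snap("side",13);im,d=snap("wrist",13)
cv2.imwrite("pics/c18.png",np.hstack([cv2.resize(im[150:480,150:480],(390,390)),cv2.resize(im2[150:290,250:390],(390,390),interpolation=cv2.INTER_CUBIC)]))
E
```

```text
[ 0.49001292 -0.18542835  0.13456429] [0.02331527 4.07647136 1.06191059] 0.018422773548087544 [ 0.65365859  0.02627677 -0.03756002] [ 7.64393468e-01  6.44749953e-01 -2.83509717e-04 -2.06397827e-04]
```

View pics/c18.png

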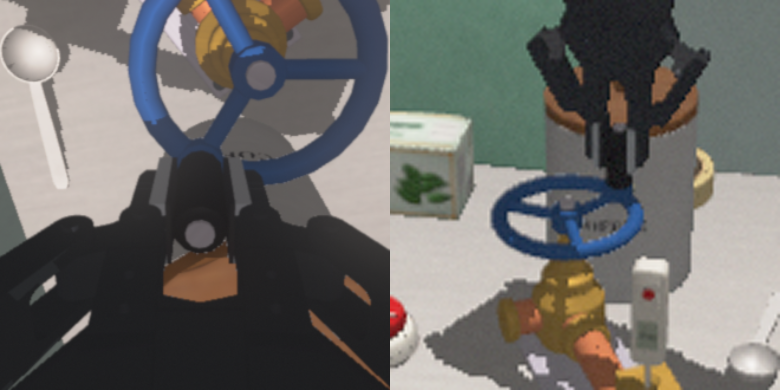

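```bash
python3 - <<'E'
from h import *
t=230; print([float(v) for v in arc(t,[t+a for a in (3,7,11,15,19,22,24)])])
t=254; print([float(v) for v in arc(t,[t+a for a in (3,7,11,15,20,26,32,38,42,45)])])
E
```

```text
[0.0, -0.13, 0.23, 0.0, 0.0, 0.0, 0.0, 0.0, -0.28, 0.54, 0.0, 0.0, 0.0, 0.0, 0.0, -0.4, 0.87, 0.0, 0.0, 0.0, 0.0, 0.0, -0.51, 1.2, 0.0, 0.0, 0.0, 0.0, 0.0, -0.59, 1.54, 0.0, 0.0, 0.0, 0.0, 0.0, -0.63, 1.8, 0.0, 0.0, 0.0, 0.0, 0.0, -0.65, 1.97, 0.0, 0.0, 0.0, 0.0]
[0.0, -0.02, 0.26, 0.0, 0.0, 0.0, 0.0, 0.0, -0.03, 0.61, 0.0, 0.0, 0.0, 0.0, 0.0, -0.01, 0.96, 0.0, 0.0, 0.0, 0.0, 0.0, 0.03, 1.3, 0.0, 0.0, 0.0, 0.0, 0.0, 0.11, 1.73, 0.0, 0.0, 0.0, 0.0, 0.0, 0.26, 2.23, 0.0, 0.0, 0.0, 0.0, 0.0, 0.46, 2.72, 0.0, 0.0, 0.0, 0.0, 0.0, 0.72, 3.18, 0.0, 0.0, 0.0, 0.0, 0.0, 0.91, 3.47, 0.0, 0.0, 0.0, 0.0, 0.0, 1.07, 3.67, 0.0, 0.0, 0.0, 0.0]
```

Emit:
move_arm --commands '[0,-0.13,0.23,0,0,0,0,0,-0.28,0.54,0,0,0,0,0,-0.4,0.87,0,0,0,0,0,-0.51,1.2,0,0,0,0,0,-0.59,1.54,0,0,0,0,0,-0.63,1.8,0,0,0,0,0,-0.65,1.97,0,0,0,0]'

```text
t: 18.55
position: [0.5084, -0.1951, 0.1346]
eef_rot: [0.764, 0.645, -0.0, 0.0]
contact_force: [-2.2, 1.7, 1.3]
opening: 0.0186
```

```bash
python3 - <<'E'
from h import *
from rig import arm
s=arm.get_state();print(s["position"],s["contact_force"],s["opening"],s["ft_torque"],s["eef_rot"])
im2,d=snap("side",14)
cv2.imwrite("pics/c19.png",cv2.resize(im2[130:290,250:390],(525,600),interpolation=cv2.INTER_CUBIC))
E
```

```text
[ 0.50843522 -0.19506605  0.13456171] [-2.24083859  1.71153681  1.3487341 ] 0.018611810740678567 [0.35825002 0.34156524 0.00526179] [ 7.64341107e-01  6.44812059e-01 -2.80195910e-04  3.28202531e-05]
```

View pics/c19.png

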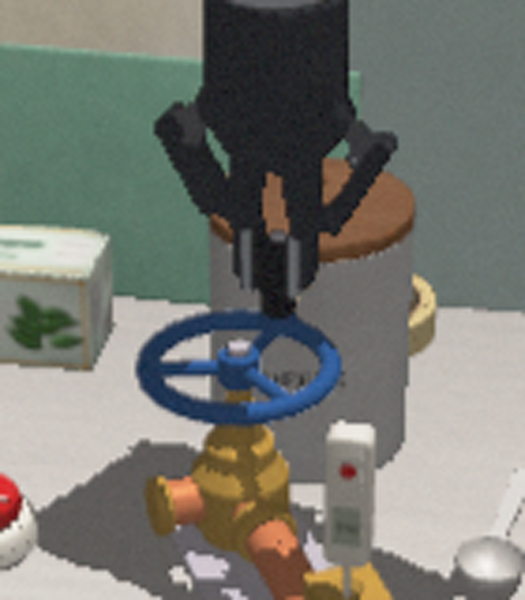

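No contact with the canister (forces are only the wheel's drag). Continuing.

Emit:
move_arm --commands '[0,-0.02,0.26,0,0,0,0,0,-0.03,0.61,0,0,0,0,0,-0.01,0.96,0,0,0,0,0,0.03,1.3,0,0,0,0,0,0.11,1.73,0,0,0,0,0,0.26,2.23,0,0,0,0,0,0.46,2.72,0,0,0,0,0,0.72,3.18,0,0,0,0,0,0.91,3.47,0,0,0,0,0,1.07,3.67,0,0,0,0]'

```text
t: 19.43
position: [0.5468, -0.1903, 0.1345]
eef_rot: [0.764, 0.645, -0.0, 0.0]
contact_force: [-3.4, -0.0, 0.1]
opening: 0.0182
```

```bash
python3 - <<'E'
from h import *
from rig import arm
s=arm.get_state();print(s["position"],s["contact_force"],s["opening"],s["ft_torque"],s["eef_rot"])
t=299; print([float(v) for v in arc(t,[t+a for a in (3,8,15,24,34,44,54,64,74,84,94,104,114,124,134,144,154,160,163,164)])])
E
```

```text
[ 0.54681777 -0.1903048   0.13454793] [-3.38253228 -0.03176716  0.11354883] 0.018150332718853482 [ 0.05410387  0.54085378 -0.03068527] [ 7.64233105e-01  6.44940085e-01 -1.03988086e-04  1.92625239e-04]
[0.0, 0.17, 0.2, 0.0, 0.0, 0.0, 0.0, 0.0, 0.47, 0.51, 0.0, 0.0, 0.0, 0.0, 0.0, 0.94, 0.9, 0.0, 0.0, 0.0, 0.0, 0.0, 1.61, 1.32, 0.0, 0.0, 0.0, 0.0, 0.0, 2.42, 1.65, 0.0, 0.0, 0.0, 0.0, 0.0, 3.27, 1.83, 0.0, 0.0, 0.0, 0.0, 0.0, 4.14, 1.87, 0.0, 0.0, 0.0, 0.0, 0.0, 5.0, 1.75, 0.0, 0.0, 0.0, 0.0, 0.0, 5.83, 1.49, 0.0, 0.0, 0.0, 0.0, 0.0, 6.6, 1.08, 0.0, 0.0, 0.0, 0.0, 0.0, 7.29, 0.55, 0.0, 0.0, 0.0, 0.0, 0.0, 7.88, -0.1, 0.0, 0.0, 0.0, 0.0, 0.0, 8.35, -0.83, 0.0, 0.0, 0.0, 0.0, 0.0, 8.68, -1.64, 0.0, 0.0, 0.0, 0.0, 0.0, 8.86, -2.49, 0.0, 0.0, 0.0, 0.0, 0.0, 8.9, -3.36, 0.0, 0.0, 0.0, 0.0, 0.0, 8.78, -4.23, 0.0, 0.0, 0.0, 0.0, 0.0, 8.64, -4.73, 0.0, 0.0, 0.0, 0.0, 0.0, 8.55, -4.97, 0.0, 0.0, 0.0, 0.0, 0.0, 8.51, -5.06, 0.0, 0.0, 0.0, 0.0]
```

Emit:
move_arm --commands '[0,0.17,0.2,0,0,0,0,0,0.47,0.51,0,0,0,0,0,0.94,0.9,0,0,0,0,0,1.61,1.32,0,0,0,0,0,2.42,1.65,0,0,0,0,0,3.27,1.83,0,0,0,0,0,4.14,1.87,0,0,0,0,0,5.0,1.75,0,0,0,0,0,5.83,1.49,0,0,0,0,0,6.6,1.08,0,0,0,0,0,7.29,0.55,0,0,0,0,0,7.88,-0.1,0,0,0,0,0,8.35,-0.83,0,0,0,0,0,8.68,-1.64,0,0,0,0,0,8.86,-2.49,0,0,0,0,0,8.9,-3.36,0,0,0,0,0,8.78,-4.23,0,0,0,0,0,8.64,-4.73,0,0,0,0,0,8.55,-4.97,0,0,0,0,0,8.51,-5.06,0,0,0,0]'

```text
t: 21.1
position: [0.5116, -0.0979, 0.1347]
eef_rot: [0.764, 0.645, 0.001, 0.001]
contact_force: [3.2, -3.5, -7.2]
opening: 0.018
```

```bash
python3 - <<'E'
from h import *
from rig import arm
s=arm.get_state();print(s["position"],s["contact_force"],s["opening"],s["eef_rot"])
d=s["position"][:2]-[.52203,-.14674]; print(np.degrees(np.arctan2(d[1],d[0])),np.hypot(*d))
im,d=snap("wrist",15); cv2.imwrite("pics/c20.png",cv2.resize(im[150:480,150:480],(390,390)))
t=103; print([float(v) for v in arc(t,[t+a for a in (3,8,15,24,34,44,54,64,74,84,94,104,114,121,125,127)])])
E
```

```text
[ 0.51160808 -0.09788677  0.13465545] [ 3.2435554  -3.54993957 -7.19996026] 0.018006974030452982 [0.76443015 0.64470538 0.00089392 0.00084325]
102.04246004698015 0.049952525195114644
[0.0, -0.11, -0.24, 0.0, 0.0, 0.0, 0.0, 0.0, -0.31, -0.62, 0.0, 0.0, 0.0, 0.0, 0.0, -0.66, -1.13, 0.0, 0.0, 0.0, 0.0, 0.0, -1.18, -1.71, 0.0, 0.0, 0.0, 0.0, 0.0, -1.87, -2.25, 0.0, 0.0, 0.0, 0.0, 0.0, -2.63, -2.66, 0.0, 0.0, 0.0, 0.0, 0.0, -3.46, -2.94, 0.0, 0.0, 0.0, 0.0, 0.0, -4.32, -3.06, 0.0, 0.0, 0.0, 0.0, 0.0, -5.2, -3.04, 0.0, 0.0, 0.0, 0.0, 0.0, -6.05, -2.86, 0.0, 0.0, 0.0, 0.0, 0.0, -6.86, -2.54, 0.0, 0.0, 0.0, 0.0, 0.0, -7.6, -2.08, 0.0, 0.0, 0.0, 0.0, 0.0, -8.25, -1.5, 0.0, 0.0, 0.0, 0.0, 0.0, -8.64, -1.03, 0.0, 0.0, 0.0, 0.0, 0.0, -8.84, -0.74, 0.0, 0.0, 0.0, 0.0, 0.0, -8.93, -0.59, 0.0, 0.0, 0.0, 0.0]
```

View pics/c20.png

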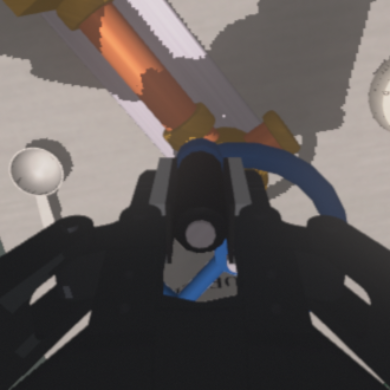

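Emit:
move_arm --commands '[0,-0.11,-0.24,0,0,0,0,0,-0.31,-0.62,0,0,0,0,0,-0.66,-1.13,0,0,0,0,0,-1.18,-1.71,0,0,0,0,0,-1.87,-2.25,0,0,0,0,0,-2.63,-2.66,0,0,0,0,0,-3.46,-2.94,0,0,0,0,0,-4.32,-3.06,0,0,0,0,0,-5.2,-3.04,0,0,0,0,0,-6.05,-2.86,0,0,0,0,0,-6.86,-2.54,0,0,0,0,0,-7.6,-2.08,0,0,0,0,0,-8.25,-1.5,0,0,0,0,0,-8.64,-1.03,0,0,0,0,0,-8.84,-0.74,0,0,0,0,0,-8.93,-0.59,0,0,0,0]'

```text
t: 22.48
position: [0.4889, -0.1844, 0.1346]
eef_rot: [0.765, 0.645, -0.0, -0.001]
contact_force: [-0.3, 3.5, -0.8]
opening: 0.0185
```

Emit:
move_arm --commands '[0,-0.13,0.23,0,0,0,0,0,-0.28,0.54,0,0,0,0,0,-0.4,0.87,0,0,0,0,0,-0.51,1.2,0,0,0,0,0,-0.59,1.54,0,0,0,0,0,-0.63,1.8,0,0,0,0,0,-0.65,1.97,0,0,0,0]'

```text
t: 23.07
position: [0.5083, -0.195, 0.1346]
eef_rot: [0.764, 0.645, -0.0, 0.0]
contact_force: [-2.1, 2.0, -0.1]
opening: 0.0185
```

Emit:
move_arm --commands '[0,-0.02,0.26,0,0,0,0,0,-0.03,0.61,0,0,0,0,0,-0.01,0.96,0,0,0,0,0,0.03,1.3,0,0,0,0,0,0.11,1.73,0,0,0,0,0,0.26,2.23,0,0,0,0,0,0.46,2.72,0,0,0,0,0,0.72,3.18,0,0,0,0,0,0.91,3.47,0,0,0,0,0,1.07,3.67,0,0,0,0]'

```text
t: 23.9
position: [0.5468, -0.1903, 0.1346]
eef_rot: [0.764, 0.645, -0.0, 0.0]
contact_force: [-2.9, -0.6, -1.0]
opening: 0.0183
```

```bash
python3 - <<'E'
from h import *
from rig import arm
s=arm.get_state();print(s["position"],s["contact_force"],s["opening"],s["eef_rot"])
d=s["position"][:2]-[.52203,-.14674]; print(np.degrees(np.arctan2(d[1],d[0])),np.hypot(*d))
t=299; print([float(v) for v in arc(t,[t+a for a in (3,8,15,24,34,44,54,64,72,78,82,84.5,86,86,86)])])
E
```

```text
[ 0.54676194 -0.19032672  0.13460647] [-2.9015438  -0.61060499 -1.01238026] 0.018267350680911888 [ 7.64226157e-01  6.44948288e-01 -7.62995990e-05  2.85241778e-04]
-60.42858888095465 0.050114579097104546
[0.0, 0.17, 0.2, 0.0, 0.0, 0.0, 0.0, 0.0, 0.47, 0.51, 0.0, 0.0, 0.0, 0.0, 0.0, 0.94, 0.9, 0.0, 0.0, 0.0, 0.0, 0.0, 1.61, 1.32, 0.0, 0.0, 0.0, 0.0, 0.0, 2.42, 1.65, 0.0, 0.0, 0.0, 0.0, 0.0, 3.27, 1.83, 0.0, 0.0, 0.0, 0.0, 0.0, 4.14, 1.87, 0.0, 0.0, 0.0, 0.0, 0.0, 5.0, 1.75, 0.0, 0.0, 0.0, 0.0, 0.0, 5.67, 1.55, 0.0, 0.0, 0.0, 0.0, 0.0, 6.15, 1.34, 0.0, 0.0, 0.0, 0.0, 0.0, 6.45, 1.17, 0.0, 0.0, 0.0, 0.0, 0.0, 6.64, 1.06, 0.0, 0.0, 0.0, 0.0, 0.0, 6.75, 0.98, 0.0, 0.0, 0.0, 0.0, 0.0, 6.75, 0.98, 0.0, 0.0, 0.0, 0.0, 0.0, 6.75, 0.98, 0.0, 0.0, 0.0, 0.0]
```

Emit:
move_arm --commands '[0,0.17,0.2,0,0,0,0,0,0.47,0.51,0,0,0,0,0,0.94,0.9,0,0,0,0,0,1.61,1.32,0,0,0,0,0,2.42,1.65,0,0,0,0,0,3.27,1.83,0,0,0,0,0,4.14,1.87,0,0,0,0,0,5.0,1.75,0,0,0,0,0,5.67,1.55,0,0,0,0,0,6.15,1.34,0,0,0,0,0,6.45,1.17,0,0,0,0,0,6.64,1.06,0,0,0,0,0,6.75,0.98,0,0,0,0,0,6.75,0.98,0,0,0,0,0,6.75,0.98,0,0,0,0]'

```text
t: 25.15
position: [0.5671, -0.1252, 0.1346]
eef_rot: [0.764, 0.645, -0.0, 0.0]
contact_force: [-3.9, -3.2, -2.2]
opening: 0.0184
```

```bash
cat > chk.py <<'E'
from h import *
from rig import arm
s=arm.get_state();print(s["t"],s["position"],s["contact_force"],s["opening"],s["eef_rot"])
d=s["position"][:2]-[.52203,-.14674]; print(np.degrees(np.arctan2(d[1],d[0])),np.hypot(*d))
d=np.array([.56620,-.12335])-[.52203,-.14674]; print("stop",np.degrees(np.arctan2(d[1],d[0])))
E
python3 chk.py; python3 -c "
from h import *
print([float(v) for v in arc(25,[26.5,28,29])])"
```

```text
25.15 [ 0.56711774 -0.12518406  0.13459403] [-3.85264986 -3.16608134 -2.21866234] 0.018398291110806184 [ 7.64109601e-01  6.45086237e-01 -3.44320256e-04  3.82474876e-04]
25.551937623910753 0.04997561750322738
stop 27.903230650180653
[0.0, 0.11, -0.08, 0.0, 0.0, 0.0, 0.0, 0.0, 0.21, -0.15, 0.0, 0.0, 0.0, 0.0, 0.0, 0.28, -0.21, 0.0, 0.0, 0.0, 0.0]
```

```bash
cat > pt.py <<'E'
from h import *
from scipy.spatial.transform import Rotation as R
from rig import arm
c=np.array([.52203,-.14674])
def a(p,q):
    P=np.array(p)+R.from_quat(q).apply([0,0,-.025]); d=P[:2]-c; return P[:2],np.degrees(np.arctan2(d[1],d[0])),np.hypot(*d)
print("stop6N",a([.56617,-.12332,.1345],[.764387,.644754,.000221,-.001927]))
print("stop14",a([.5663,-.1235,.1345],[.765,.644,.001,-.0055]))
s=arm.get_state(); print("now",a(s["position"],s["eef_rot"]),s["contact_force"])
E
python3 pt.py
```

```text
stop6N (array([ 0.56622368, -0.12340077]), np.float64(27.839088354842428), np.float64(0.04997799984249022))
stop14 (array([ 0.56643885, -0.12374258]), np.float64(27.377684849757696), np.float64(0.05001027418501633))
now (array([ 0.56711855, -0.12515834]), np.float64(25.57812839449505), np.float64(0.04998745424852638)) [-3.85264986 -3.16608134 -2.21866234]
```

Emit:
move_arm --commands '[0,0.07,-0.05,0,0,0,0,0,0.14,-0.1,0,0,0,0,0,0.19,-0.14,0,0,0,0,0,0.19,-0.14,0,0,0,0,0,0.19,-0.14,0,0,0,0]'

```text
t: 25.57
position: [0.5663, -0.1236, 0.1346]
eef_rot: [0.764, 0.645, -0.0, 0.001]
contact_force: [-3.7, -3.2, -1.8]
opening: 0.0179
```

```bash
python3 chk.py; python3 pt.py; python3 - <<'E'
from h import *
im2,d=snap("side",16);im,d=snap("wrist",16);i3,_=snap("top",16)
i1=np.load("wrist12.npz")["im"]; s1=np.load("side12.npz")["im"]
f=lambda x:cv2.resize(x,(390,295))
cv2.imwrite("pics/c21.png",np.vstack([np.hstack([f(i1[150:440,100:480]),f(im[150:440,100:480])]),np.hstack([f(s1[170:290,240:400]),f(im2[170:290,240:400])])]))
E
```

```text
25.5667 [ 0.56631393 -0.12357228  0.1345743 ] [-3.72485267 -3.22873356 -1.83980289] 0.01790495022002175 [ 7.64211411e-01  6.44965412e-01 -3.02393328e-04  6.67392226e-04]
27.616907671264965 0.04997809585641397
stop 27.903230650180653
stop6N (array([ 0.56622368, -0.12340077]), np.float64(27.839088354842428), np.float64(0.04997799984249022))
stop14 (array([ 0.56643885, -0.12374258]), np.float64(27.377684849757696), np.float64(0.05001027418501633))
now (array([ 0.56630397, -0.12353702]), np.float64(27.65800878554021), np.float64(0.04998561857671172)) [-3.72485267 -3.22873356 -1.83980289]
```

View pics/c21.png

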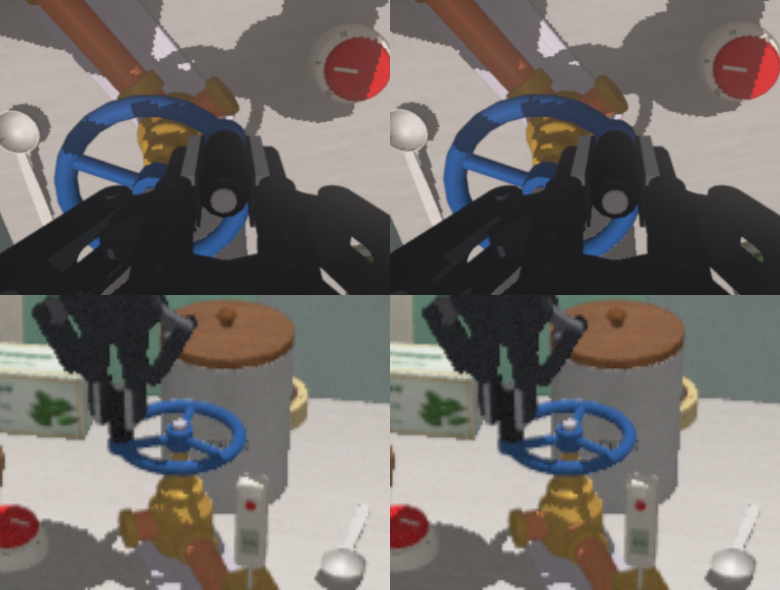

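View pics/side16.png

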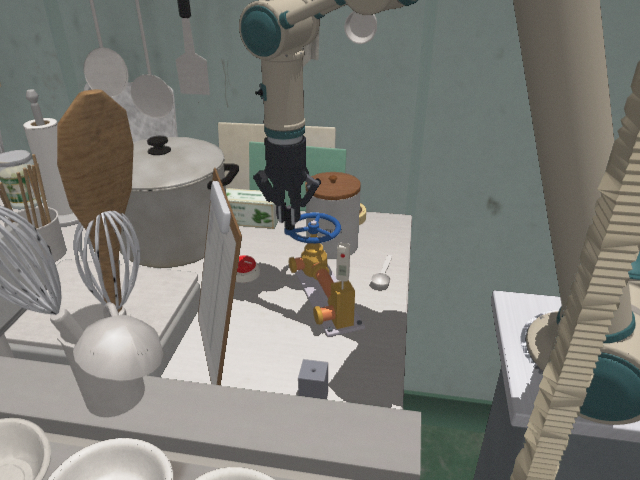

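Emit:
move_arm --commands '[0,0.02,-0.01,0,0,0,0,0,0.04,-0.03,0,0,0,0,0,0.04,-0.03,0,0,0,0,0,0.04,-0.03,0,0,0,0,0,0.04,-0.03,0,0,0,0,0,0.04,-0.03,0,0,0,0]'

```text
t: 26.22
position: [0.5662, -0.1233, 0.1346]
eef_rot: [0.764, 0.645, -0.0, 0.001]
contact_force: [-3.3, -3.8, -1.8]
opening: 0.0185
```

```bash
python3 pt.py; python3 - <<'E'
from h import *
for n in ("side6","side16"):
    im=np.load(n+".npz")["im"][200:350,290:390]; cv2.imwrite(f"pics/z_{n}.png",im)
a,b=[cv2.imread(f"pics/z_{n}.png") for n in ("side6","side16")]
cv2.imwrite("pics/c22.png",cv2.resize(np.hstack([a,b]),(800,600),interpolation=cv2.INTER_CUBIC))
E
```

```text
stop6N (array([ 0.56622368, -0.12340077]), np.float64(27.839088354842428), np.float64(0.04997799984249022))
stop14 (array([ 0.56643885, -0.12374258]), np.float64(27.377684849757696), np.float64(0.05001027418501633))
now (array([ 0.56618153, -0.12324215]), np.float64(28.022315579269335), np.float64(0.05001506428252867)) [-3.31897457 -3.79869287 -1.83532642]
```

View pics/c22.png

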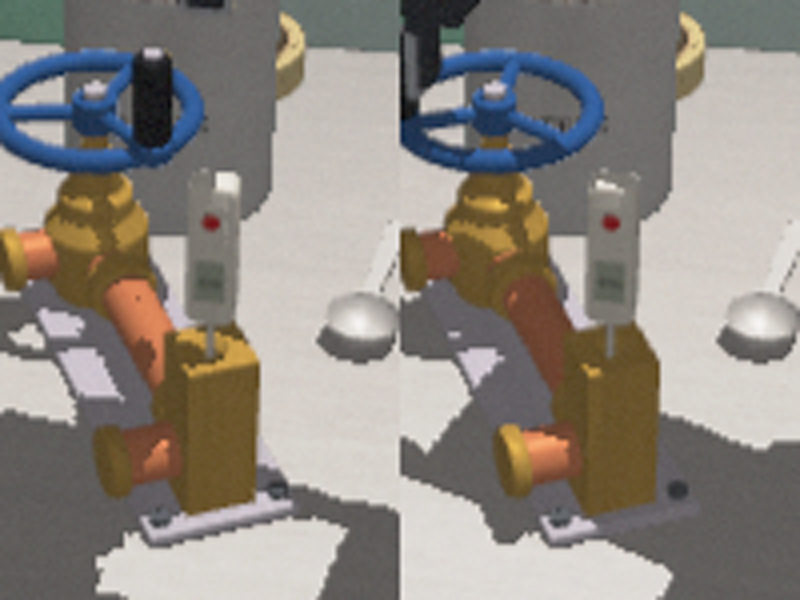

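The angle is within about 0.2° of the stop angle, and the thermometer hasn't moved. Handing in.

```bash
python3 -c "
from rig import arm
print(arm.job_done()); s=arm.get_state(); print(s['t'],s['position'],s['opening'])"
```

```text
the job is handed in; nothing more can be done
None
the job is handed in; nothing more can be done
```

The thermometer is in the brass pocket and released. The valve was closed to its stop and backed off two whole turns, and I handed in at about 26 s, still holding the handle. The hand-in gives no verdict.

- **Thermometer:** I felt the pocket bottom with about 4 N before letting go. In the last side view it is at the fully home height, leaning slightly as it did when released, and it did not move while I turned the wheel.
- **Valve:** The stop showed as a firm reaction of about 14 N, roughly 107° clockwise from where the wheel began. After the two turns the handle read 28.0°. The stop read 27.8° under light push, or about 28.1° with the push taken out. So the setting should be good to a few tenths of a degree. Handle positions repeated within about 0.1 mm at two of the three points checked on both turns and within about 1.5 mm at the third, so I saw no sign of slip. The last opening reading was 18.5 mm at 60 N.
- **Bystanders:** The timer, spoon and tape roll look untouched in the views I checked. I did not measure their poses, and the timer and tape roll were only partly in view in the close-ups.

**Missed grasp and fingertip mismatch:** My first try at the handle closed above it without touching. In the images the fingertips sat about 12 mm behind the reported TCP, not 19 mm ahead of it as described. I lowered the gripper about 31 mm and the second grasp held. The thermometer had therefore been gripped by the fingertips only, but it held.

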